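# Pack up a strap clamp and hold it down

## Task

Clamp the plywood disc that lies on the slotted metal plate, ready for drilling: drop the steel strap by its square hole onto the plate's square stud, with its round nose lying over the disc, and let go of it. Then slide the small blue plywood packers flat into the gap between the plate and the strap's yellow-banded heel, stacking them until the gap is closed and no further packer would go in. Finally press the heel firmly down onto the packer stack with the fingers, so that the strap stays level and bears on both stack and disc, and finish while still pressing (I will run the nut on); do not push the disc about, and leave the other disc, the pencil pot, the tape and the screwdriver alone.

Things in the scene. Friction and masses are not known exactly. Their poses are not given: they have to be found in the camera images.
- plate: Fixed slotted aluminium plate on the bench, 150 (x) x 260 (y) x 12 mm thick. Origin on its underside, below the stud; it reaches from y = -115 to +145 mm and 75 mm either way in x. The disc to clamp lies on it at about y = +73 mm (rim 13 mm from the stud's axis); the strap's heel and the packers belong on the -y side.
- stud (a point): Point on the plate's top face on the axis of the stud that stands up from it; axes parallel to the plate's (z up). The stud is a 10 mm square steel shank, faces square to the plate's x and y, reaching 40 mm above this point, with a 7.4 mm round threaded end on to 56 mm above this point.
- strap_hole (a point): Centre of the square hole (11.6 mm wide, right through) of the loose steel strap, half-way up its thickness. The strap is a flat grey bar 134 mm long, 30 mm wide, 10 mm thick, 0.29 kg. x points along it from the hole to the round nose (end 92 mm from the hole); the straight heel end with a yellow band is 42 mm from the hole in -x; z up. Fitted, its x is the plate's +y.
- strap_mid (a point): Middle of the same strap's length (its centre of mass, half-way up its thickness), 25 mm from the hole centre towards the nose; same axes.
- strap_heel (a point): Middle of the strap's heel end at its underside (5 mm below strap_hole, 42 mm from it in -x); same axes. Fitted, the strap lies level on the disc by itself with the heel jutting out free over the plate; pressed at the heel it tilts about the disc's rim until the heel meets the packers.
- disc_thin_center (a point): Centre, half-way up, of the thin plywood disc: 120 mm across, 15 mm thick, two layers, 0.16 kg, loose. One of the two discs lies on the plate and is the one to clamp; the other lies on a 12 mm thick wooden board, a bystander; which is which varies.
- disc_thick_center (a point): Centre, half-way up, of the thick plywood disc: 120 mm across, 21 mm thick, three layers, otherwise as the thin one.
- packer0_center (a point): Centre, half-way up, of a loose blue-painted plywood packer: a flat strip 70 (x) x 24 (y) x 6 mm thick, 14 g, lying flat on the bench (z up). Four are alike; use as many as close the gap. Slid lengthwise under the heel from its end, with some 25 mm under it, the rest sticks out to be held.
- packer1_center (a point): Another packer, the same as packer0.
- packer2_center (a point): Another packer, the same as packer0.
- packer3_center (a point): Another packer, the same as packer0.
- pencil_pot: Bystander: black square pot, 75 mm wide, 85 mm tall, with pencils up to 165 mm high; origin at the centre of its underside.
- tape: Bystander: roll of pale tape lying flat, 90 mm across, 24 mm high; origin at the centre of its underside.
- screwdriver: Bystander: screwdriver lying on the bench, about 200 mm long along x, 26 mm thick at the red handle (-x end); origin below its middle.

How it is judged:
On the way, in this order (a step that is already met when the one before it is completed fails the run):
1. the strap is on the stud, nose over the disc, lying level, and let go (horizontal distance between strap_hole and stud below 0.005 m and z of strap_hole in the frame of stud below 0.032 m and y of strap_mid in the frame of stud above 0.02 m and angle between strap_hole's own z axis and vertical below 0.087 rad and contact force between the fingers and strap below 0.3 N and not ((x of packer0_center in the frame of strap_heel between -0.025 and 0.042 m and y of packer0_center in the frame of strap_heel between -0.02 and 0.02 m and z of packer0_center in the frame of strap_heel between -0.008 and 0 m) or (x of packer1_center in the frame of strap_heel between -0.025 and 0.042 m and y of packer1_center in the frame of strap_heel between -0.02 and 0.02 m and z of packer1_center in the frame of strap_heel between -0.008 and 0 m) or (x of packer2_center in the frame of strap_heel between -0.025 and 0.042 m and y of packer2_center in the frame of strap_heel between -0.02 and 0.02 m and z of packer2_center in the frame of strap_heel between -0.008 and 0 m) or (x of packer3_center in the frame of strap_heel between -0.025 and 0.042 m and y of packer3_center in the frame of strap_heel between -0.02 and 0.02 m and z of packer3_center in the frame of strap_heel between -0.008 and 0 m))), for 0.2 s.
2. packers lie stacked under the heel, let go, with less than 5 mm of gap left, the strap still level on the stud (horizontal distance between strap_hole and stud below 0.005 m and z of strap_hole in the frame of stud below 0.032 m and y of strap_mid in the frame of stud above 0.02 m and angle between strap_hole's own z axis and vertical below 0.087 rad and contact force between the fingers and packer0 below 0.5 N and contact force between the fingers and packer1 below 0.5 N and contact force between the fingers and packer2 below 0.5 N and contact force between the fingers and packer3 below 0.5 N and ((x of packer0_center in the frame of strap_heel between -0.025 and 0.042 m and y of packer0_center in the frame of strap_heel between -0.02 and 0.02 m and z of packer0_center in the frame of strap_heel between -0.008 and 0 m and linear speed of packer0 below 0.02 m/s) or (x of packer1_center in the frame of strap_heel between -0.025 and 0.042 m and y of packer1_center in the frame of strap_heel between -0.02 and 0.02 m and z of packer1_center in the frame of strap_heel between -0.008 and 0 m and linear speed of packer1 below 0.02 m/s) or (x of packer2_center in the frame of strap_heel between -0.025 and 0.042 m and y of packer2_center in the frame of strap_heel between -0.02 and 0.02 m and z of packer2_center in the frame of strap_heel between -0.008 and 0 m and linear speed of packer2 below 0.02 m/s) or (x of packer3_center in the frame of strap_heel between -0.025 and 0.042 m and y of packer3_center in the frame of strap_heel between -0.02 and 0.02 m and z of packer3_center in the frame of strap_heel between -0.008 and 0 m and linear speed of packer3 below 0.02 m/s))), for 0.2 s.
At the end, for the whole second after the job is handed in: Strap on the stud (hole within 5 mm of its axis, nose over the disc), level within 5 degrees, at rest; heel bears on the top packer (more than 1.5 N; less than 5 mm gap), strap bears on the disc (more than 1 N); fingers press on the strap with more than 3 N and do not touch packers (horizontal distance between strap_hole and stud below 0.005 m and z of strap_hole in the frame of stud below 0.032 m and y of strap_mid in the frame of stud above 0.02 m and angle between strap_hole's own z axis and vertical below 0.087 rad and contact force between the fingers and packer0 below 0.5 N and contact force between the fingers and packer1 below 0.5 N and contact force between the fingers and packer2 below 0.5 N and contact force between the fingers and packer3 below 0.5 N and ((x of packer0_center in the frame of strap_heel between -0.025 and 0.042 m and y of packer0_center in the frame of strap_heel between -0.02 and 0.02 m and z of packer0_center in the frame of strap_heel between -0.008 and 0 m and contact force between strap and packer0 above 1.5 N) or (x of packer1_center in the frame of strap_heel between -0.025 and 0.042 m and y of packer1_center in the frame of strap_heel between -0.02 and 0.02 m and z of packer1_center in the frame of strap_heel between -0.008 and 0 m and contact force between strap and packer1 above 1.5 N) or (x of packer2_center in the frame of strap_heel between -0.025 and 0.042 m and y of packer2_center in the frame of strap_heel between -0.02 and 0.02 m and z of packer2_center in the frame of strap_heel between -0.008 and 0 m and contact force between strap and packer2 above 1.5 N) or (x of packer3_center in the frame of strap_heel between -0.025 and 0.042 m and y of packer3_center in the frame of strap_heel between -0.02 and 0.02 m and z of packer3_center in the frame of strap_heel between -0.008 and 0 m and contact force between strap and packer3 above 1.5 N)) and (contact force between strap and disc_thin above 1 N or contact force between strap and disc_thick above 1 N) and contact force between the fingers and strap above 3 N and linear speed of strap below 0.02 m/s); the arm keeps its last pose, push and grip.
It fails at once if a disc is pushed more than 15 mm from its place (distance of any of disc_thin_center, disc_thick_center from where it was at the start of the episode above 0.015 m).
It fails at once if the pencil pot, tape or screwdriver is moved more than 20 mm (distance of any of pencil_pot, tape, screwdriver from where it was at the start of the episode above 0.02 m).
It also fails if it takes over 72 s, if anything falls off the work surface, if the arm or the gripper's body presses on something with over 40 N, if the wrist force passes 120 N, or if a joint passes its speed limit or range.

## Robot

A 6-joint arm with a two-finger parallel gripper is mounted at the origin on the work surface. World frame = base frame: x ahead of the robot, y to its left, z up, the work surface at z = 0. Lengths are in m, angles in rad, forces in N, time in s.
With the tool pointing down it reaches from about 0.425 to 0.95 m from the base axis. Payload 3.5 kg.
Tool frame: the origin (TCP) lies midway between the tips of the shut fingers; the grasp point (between the pads) lies 19 mm behind it (ctrl.tcp_to_grasp is the distance from the TCP to the grasp point, in m); z points along the fingers, x is the direction in which the jaws open and shut, and the axes are right-handed (so a half turn about z gives the same grasp; the last joint's range is limited). The gripper opens to 85 mm and grips with 20 to 120 N. Pads are 22 mm wide; open, the fingers measure 114 mm over their backs; the gripper's body (76 mm by 85 mm) begins 54 mm behind the grasp point. The pads swing forward as they close: fully open they stand 13 mm farther back than shut.
Start: joints at [0.998, 0.286, 1.577, -0, 1.279, -0.15], TCP at [0.277, 0.616, 0.231] pointing down, gripper open.
Joint ranges: [-2.77, 2.77], [-0.9, 2.22], [0.21, 2.48], [-1.53, 4.67], [0.24, 2.81], [-2.84, 2.84]. Speed limits (rad/s): [2.79, 2.79, 3.14, 3.14, 3.14, 3.14].

## Interface

Orientations are given as a unit quaternion [x, y, z, w].
In Python, from plant import ctrl, cams, workorder, spotter gives the robot as it stands. The module is installed in compiled form; this text tells all that it offers.
- The arm moves only by the tool send_rows, never from a script. Its argument "motion" is one flat list of numbers, 5 for each row, row after row: the shift along the tool's x, y, z in cm, then the turn about the tool's z in rad, then the finger opening in cm, from 0 to 8.54. In form: [tx, ty, tz, spin, gripper, tx, ty, tz, spin, gripper, ...]. A call has 1 to 12 rows; each row shifts and turns the pose as measured when the row begins, along the tool's axes as they then stand; what a row does not reach is not made up. A row lasts 1/10 s, in which the tool goes at most 50 mm and 8.59 degrees, less where a joint would pass 70% of its speed; a pose out of reach is approached as far as the arm can. A call is refused whole if a number of a shift passes 5 or a number of a turn 0.15, either way. A call with a gripper value outside its range is refused whole. The fingers move at their own pace and stop on an object; "grip_force" is the grip in N (left out, the last holds). Time passes only in rows, so rows that do not move let the fingers close. It gives the time, the measured TCP pose, the force and the opening at its end, in the units of the state.
- ctrl.get_state(): the state, without advancing time (a new reading comes with each control period).
- cams.read_camera(name): name is "scene" or "top" or "wrist"; returns (picture, depth): 420x560x3 uint8, red, green, blue; 420x560 float32, m along the optical axis (not along the pixel's ray), 0 where there is no reading.
- cams.camera_params(name): a dict with "fx", "fy", "cx", "cy" (pixels), "xyz" and "attitude" of the camera in the world; the wrist camera has in their place "mount" (4x4, takes a point from camera to tool coordinates, whose origin is the TCP and whose axes are the tool frame's). Camera axes: x right, y down, z forward; pixel columns grow to the right and rows downward; lengths in m; the calibration is good to about 2 mm. A picture is of the moment at which its call begins: read the wrist's pose just before it. camera_params takes no time and is no camera call.
- workorder.sign_off(): hands the job in, once; it reports no verdict.
Trained networks look in the newest picture that a camera, given by its name, has taken for a name from the list of things; names that differ only in an ending like _2 or _b are one class to them, and where a whole thing is asked for, a point or a joint stands for the part that bears it (a point fixed in the world has none). Each returns a list of dicts, best first, with "conf" (0 to 1); they miss things now and then, are a little off and sometimes report something else, mostly with a low value. They report only what shows in the picture. A call takes as long as a camera call.
- spotter.trace(target, camera): "mask" (420x560 bool, what is visible of it) and "bbox" ([left, top, width, height] in pixels, round what is visible of it).
The state is a dict: "time": time; "qpos": joint angles; "dq": joint speeds; "joint_efforts": joint torques, N m; "eef_pos": TCP position; "tcp_rot": TCP orientation; "contact_force": force on the tool from outside, world axes, zero at the start; "wrist_torque": the same for the moment, N m; "opening": opening from 0.0 (shut) to 1.0 (fully open).
Only numpy, scipy, OpenCV 4.12 (cv2) and the standard library are available. Lean on these libraries where they do the work, as an engineer would, in place of code of your own. Each camera call takes 0.05 s, during which the arm holds its last target.

## Working session

There is one attempt and no reset: what is moved stays moved. The work goes in short steps, Python scripts to look and compute and a tool call to move; the robot and the scene stay as the last step left them, time stands still between calls to the robot, and variables do not carry over. Pictures are saved under pics/ and viewed, and the job is handed in when it is done.

Besides the shell and the picture viewer there is one more tool, called after "Request:" in YAML: its name, and indented under it one key for each argument. send_rows: Moves the arm, as the interface text tells. Its arguments: {"type":"object","properties":{"motion":{"type":"array","items":{"type":"number"}},"grip_force":{"type":"number"}},"required":["motion"]}

```bash
mkdir -p pics
cat > h.py <<'E'
import numpy as np, cv2
from scipy.spatial.transform import Rotation as R
from plant import ctrl, cams, workorder, spotter
def T_cam(name,st=None):
    p=cams.camera_params(name)
    if 'mount' in p:
        st=st or ctrl.get_state()
        T=np.eye(4);T[:3,:3]=R.from_quat(st['tcp_rot']).as_matrix();T[:3,3]=st['eef_pos']
        return p,T@np.array(p['mount'])
    T=np.eye(4);T[:3,3]=p['xyz'];a=np.array(p['attitude'])
    T[:3,:3]=R.from_quat(a).as_matrix() if a.size==4 else a.reshape(3,3)
    return p,T
def cloud(name):
    p,T=T_cam(name)
    im,d=cams.read_camera(name)
    v,u=np.mgrid[:420,:560]
    P=np.stack([(u-p['cx'])/p['fx']*d,(v-p['cy'])/p['fy']*d,d],-1)@T[:3,:3].T+T[:3,3]
    P[d==0]=np.nan
    return im,P
def save(im,n): cv2.imwrite('pics/'+n,im[:,:,::-1])
E
python3 - <<'E'
from h import *
print(ctrl.get_state())
for n in ['scene','top','wrist']:
    print(cams.camera_params(n))
for n in ['scene','top']:
    im,P=cloud(n); save(im,n+'0.png'); np.savez(n+'0.npz',im=im,P=P)
    for t in (['plate','strap_hole','disc_thin_center','disc_thick_center','packer0_center','pencil_pot','tape','screwdriver','stud'] if n=='top' else []):
        try:
            for r in spotter.trace(t,n)[:5]:
                m=r['mask']; print(n,t,round(r['conf'],2),r['bbox'],np.round(np.nanmedian(P[m],0),3))
        except Exception as e: print(t,e)
print(ctrl.get_state()['time'])
E
```

```text
{'time': 0.0, 'qpos': array([ 9.97989061e-01,  2.87182453e-01,  1.57819896e+00, -1.35950659e-05,
        1.27859242e+00, -1.49992609e-01]), 'dq': array([-0.00122753,  0.00035784, -0.00244755, -0.00024172, -0.00047104,
        0.00061657]), 'joint_efforts': array([-4.11938781e-04, -4.05994749e+01, -2.92621171e+01, -1.70133453e-04,
        5.81205270e-03,  9.37313928e-06]), 'eef_pos': array([0.27657884, 0.6150054 , 0.22992409]), 'tcp_rot': array([ 8.39739032e-01,  5.42988896e-01, -1.08248660e-03,  4.95748491e-04]), 'contact_force': array([-0.45790037,  0.03883382, -0.80294759]), 'wrist_torque': array([-0.00246854, -0.01010791, -0.02930412]), 'opening': 0.9981939689676953}
{'fx': 394.1960833828271, 'fy': 394.1960833828271, 'cx': 278.08676096330794, 'cy': 212.37904205419935, 'xyz': array([1.1439598 , 0.61439347, 0.58286072]), 'attitude': array([ 0.35971156,  0.80338225, -0.43655004, -0.1860339 ])}
{'fx': 393.3825146614081, 'fy': 393.3825146614081, 'cx': 283.5090669558398, 'cy': 203.75299425117004, 'xyz': array([0.3416356 , 0.0290105 , 1.03035055]), 'attitude': array([-0.67860658,  0.7271
[... 684 characters left out ...]

top disc_thin_center 0.87 [237.6, 175.7, 49.6, 50.3] [0.567 0.073 0.027]
top disc_thick_center 0.62 [221.0, 101.3, 47.1, 43.8] [0.784 0.109 0.032]
top disc_thick_center 0.39 [176.1, 221.6, 26.2, 52.4] [0.461 0.265 0.01 ]
top packer0_center 0.53 [413.2, 239.5, 28.8, 11.1] [ 0.426 -0.353  0.006]
top pencil_pot 0.66 [100.0, 280.6, 56.1, 31.3] [0.345 0.409 0.055]
top pencil_pot 0.32 [409.5, 186.0, 26.8, 15.4] [ 0.563 -0.358  0.006]
top tape 0.93 [391.7, 130.3, 30.3, 32.1] [ 0.698 -0.331  0.021]
top screwdriver 0.74 [123.8, 150.0, 69.1, 17.5] [0.694 0.311 0.022]
top screwdriver 0.45 [224.7, 99.1, 42.8, 45.4] [0.785 0.109 0.032]
top stud 0.8 [229.2, 162.6, 103.2, 70.5] [ 0.569 -0.021  0.012]
0.55
```

View pics/top0.png

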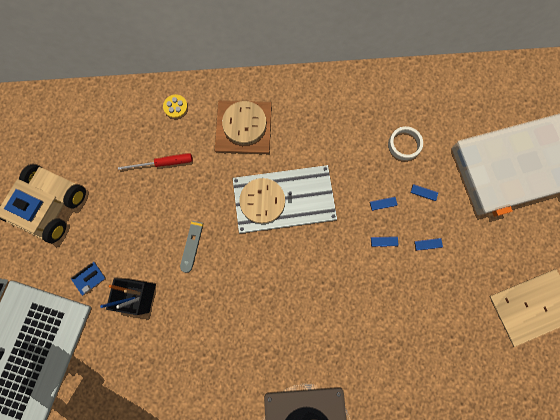

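View pics/scene0.png

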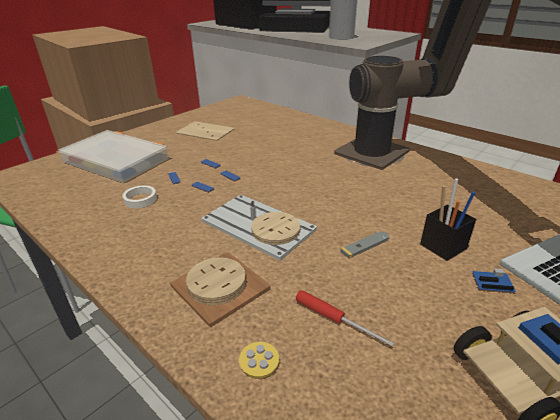

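Run:
```python
from h import *
z=np.load('top0.npz');im=z['im'];P=z['P']
# blue packers
hsv=cv2.cvtColor(im,cv2.COLOR_RGB2HSV)
m=((hsv[...,0]>100)&(hsv[...,0]<125)&(hsv[...,1]>150)).astype(np.uint8)
n,l,s,c=cv2.connectedComponentsWithStats(m)
for i in range(1,n):
    if s[i,4]>100:
        Q=P[l==i]; r=cv2.minAreaRect((Q[:,:2]*1000).astype(np.float32)); print(s[i],np.round(np.nanmedian(Q,0),3),r)
for (u0,u1,v0,v1) in [(175,208,215,278)]:
    Q=P[v0:v1,u0:u1].reshape(-1,3); k=(Q[:,2]>0.006)
    print(cv2.minAreaRect((Q[k][:,:2]*1000).astype(np.float32)),np.median(Q[k],0))
Q=P[155:245,225:345].reshape(-1,3);k=(Q[:,2]>.007)
print(cv2.minAreaRect((Q[k][:,:2]*1000).astype(np.float32)))
k=Q[:,2]>.035; print(Q[k])
Q=P[200:260,260:340].reshape(-1,3); print(np.nanmedian(P[260:350,250:400,2]))
st=ctrl.get_state();print(R.from_quat(st['tcp_rot']).as_matrix().round(3))
```

```text
[411 185  27  16 214] [ 0.562 -0.36   0.006] ((562.9429931640625, -360.1959228515625), (67.9421157836914, 22.60398292541504), 65.96385192871094)
[  4 190  39  31 547] [0.576 0.643 0.1  ] ((nan, nan), (0.0, 0.0), 0.0)
[370 197  27  13 202] [ 0.54  -0.249  0.005] ((540.1984252929688, -247.9940948486328), (21.6391544342041, 68.66300201416016), 8.214892387390137)
[371 237  27   9 214] [ 0.439 -0.239  0.006] ((439.69390869140625, -238.0162353515625), (68.70093536376953, 21.065988540649414), 87.28585815429688)
[415 239  28  11 213] [ 0.424 -0.352  0.006] ((424.16888427734375, -351.9735107421875), (20.4859561920166, 70.6418228149414), 3.1896021366119385)
[ 72 263  33  32 406] [0.397 0.528 0.007] ((397.51092529296875, 529.9258422851562), (49.44540023803711, 70.0313720703125), 34.09064483642578)
[101 297  34  11 102] [0.333 0.421 0.081] ((333.6178283691406, 426.8267822265625), (14.438380241394043, 36.52741622924805), 6.691738128662109)
((461.91552734375, 265.0458984375), (31.42572021484375, 132.77919006347656), 74.4760513305664) [0.45936116 0.26518486 0.00990919]
((572.5663452148438, 15.01693
[... 407 characters left out ...]
76983  0.06371886]
 [ 0.57420786 -0.00367108  0.05229432]
 [ 0.57113364  0.0042698   0.05648182]
 [ 0.57096396  0.00173195  0.0564538 ]
 [ 0.57044582 -0.00076068  0.05790669]
 [ 0.5714833  -0.00346543  0.05274538]
 [ 0.56975593  0.00432255  0.05121479]
 [ 0.56953504  0.00177836  0.0514028 ]
 [ 0.56887506 -0.00070738  0.05347876]
 [ 0.56924944 -0.00332913  0.05110786]
 [ 0.56845954  0.00436551  0.04548462]
 [ 0.56892945  0.00172477  0.04266903]
 [ 0.569005   -0.00087888  0.04156406]
 [ 0.56920346 -0.00350587  0.03992238]
 [ 0.56808308  0.00430707  0.03559132]
 [ 0.56783991  0.00172741  0.03587033]]
-0.0002826544342424686
[[ 0.41   0.912 -0.   ]
 [ 0.912 -0.41   0.   ]
 [-0.    -0.    -1.   ]]
```

Request:
send_rows:
  motion: [-3.0, 3.9, 0, 0, 8.54, -3.0, 3.9, 0, 0, 8.54, -3.0, 3.9, 0, 0, 8.54, -3.0, 3.9, 0, 0, 8.54, -3.0, 3.9, 0, 0, 8.54, -3.0, 3.9, 0, 0, 8.54, -3.0, 3.9, 0, 0, 8.54, -3.0, 3.9, 0, 0, 8.54, 0, 0, 0, -0.15, 8.54, 0, 0, 0, 0, 8.54]

```text
time: 1.55
eef_pos: [0.4686, 0.2605, 0.2325]
tcp_rot: [0.795, 0.607, 0.003, 0.001]
contact_force: [0.6, 0.4, -0.5]
opening: 1.004
```

```bash
cat >> h.py <<'E'
def pose():
    s=ctrl.get_state(); M=R.from_quat(s['tcp_rot']).as_matrix()
    print('t',round(s['time'],2),'pos',np.round(s['eef_pos'],4),'yaw',np.round(np.degrees(np.arctan2(M[1,0],M[0,0])),2),'zax',M[:,2].round(4),'F',np.round(s['contact_force'],1),'open',round(s['opening']*8.54,2),'q6',round(s['qpos'][5],2))
    return s,M
def totool(target,yaw=None):
    s,M=pose(); d=(np.array(target)-s['eef_pos'])
    print('move cm tool',np.round(M.T@d*100,2), 'spin', None if yaw is None else round(((np.degrees(np.arctan2(M[1,0],M[0,0]))-yaw+180)%360-180)/57.2958,3))
E
python3 - <<'E'
from h import *
pose()
im,P=cloud('wrist');save(im,'w1.png');np.savez('w1.npz',im=im,P=P)
k=(P[...,2]>.006)&(P[...,2]<.014)
n,l,s,c=cv2.connectedComponentsWithStats(k.astype(np.uint8))
for i in range(1,n):
    if s[i,4]>300:
        Q=P[l==i]; print(s[i],np.median(Q,0),cv2.minAreaRect((Q[:,:2]*1000).astype(np.float32)))
E
```

```text
t 1.55 pos [0.4686 0.2605 0.2325] yaw 74.73 zax [ 0.0063  0.0029 -1.    ] F [ 0.6  0.4 -0.5] open 8.58 q6 -0.99
[ 485    0   75   92 3028] [0.4001826  0.52351727 0.0072035 ] ((399.2084655761719, 528.3804931640625), (53.97743225097656, 70.9882583618164), 35.71876525878906)
[ 272  112   29  124 3256] [0.45819806 0.26456498 0.00987026] ((462.6912841796875, 263.79827880859375), (29.607290267944336, 133.39419555664062), 74.12296295166016)
[   0  229  233  129 9516] [0.5297262  0.00621571 0.01182328] ((572.6836547851562, 13.038314819335938), (150.5479278564453, 261.3748779296875), 3.736973762512207)
```

View pics/w1.png

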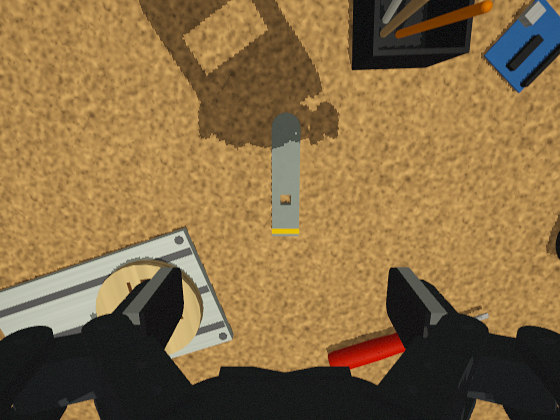

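Run:
```python
from h import *
totool([.4627,.2638,.03],74.1)
```

```text
t 1.6 pos [0.4685 0.2608 0.2325] yaw 74.65 zax [ 0.0067  0.0023 -1.    ] F [-0.2  0.7 -0.4] open 8.53 q6 -0.98
move cm tool [ 0.06 -0.76 20.25] spin 0.01
```

Request:
send_rows:
  motion: [0, -0.3, 4, 0.01, 4.6, 0, -0.3, 4, 0, 4.6, 0, -0.15, 4, 0, 4.6, 0, 0, 4, 0, 4.6, 0, 0, 3, 0, 4.6, 0, 0, 0, 0, 4.6]

```text
time: 2.2
eef_pos: [0.4638, 0.2703, 0.0411]
tcp_rot: [0.801, 0.599, 0.009, 0.002]
contact_force: [-0.5, -1.4, 0.1]
opening: 0.536
```

Run:
```python
from h import *
totool([.4627,.2638,.004],74.1)
im,P=cloud('wrist');save(im,'w2.png')
```

```text
t 2.2 pos [0.4638 0.2703 0.0411] yaw 73.54 zax [ 0.0169  0.0065 -0.9998] F [-0.5 -1.4  0.1] open 4.58 q6 -0.95
move cm tool [-0.7   0.03  3.7 ] spin -0.01
```

View pics/w2.png

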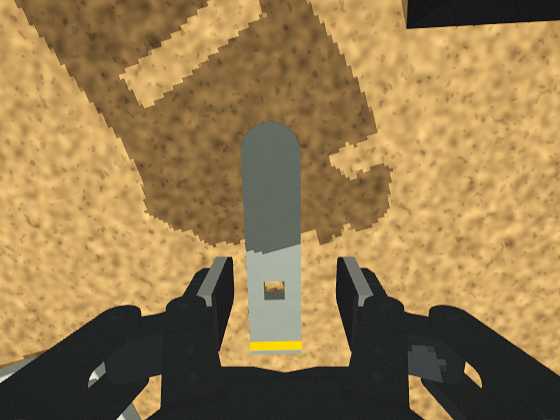

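Request:
send_rows:
  motion: [-0.35, 0, 1, 0, 4.6, -0.35, 0, 1, 0, 4.6, 0, 0, 0, 0, 4.6]

```text
time: 2.55
eef_pos: [0.4668, 0.2665, 0.0269]
tcp_rot: [0.801, 0.599, 0.015, 0.004]
contact_force: [-0.5, -0.0, -0.1]
opening: 0.54
```

Run:
```python
from h import *
totool([.4627,.2638,.004],74.1)
```

```text
t 2.55 pos [0.4668 0.2665 0.0269] yaw 73.59 zax [ 0.029   0.0108 -0.9995] F [-0.5 -0.  -0.1] open 4.61 q6 -0.96
move cm tool [-0.41 -0.37  2.28] spin -0.009
```

Request:
send_rows:
  motion: [0, 0, 0, 0, 4.6, 0, 0, 0, 0, 4.6, 0, 0, 0, 0, 4.6]

```text
time: 2.85
eef_pos: [0.4689, 0.2669, 0.0296]
tcp_rot: [0.801, 0.598, 0.017, 0.005]
contact_force: [-0.2, -0.1, -0.9]
opening: 0.537
```

Run:
```python
from h import *
totool([.4627,.2638,.004],74.1)
```

```text
t 2.85 pos [0.4689 0.2669 0.0296] yaw 73.54 zax [ 0.0339  0.0125 -0.9993] F [-0.2 -0.1 -0.9] open 4.58 q6 -0.95
move cm tool [-0.53 -0.58  2.54] spin -0.01
```

Request:
send_rows:
  motion: [0, 0, -2, 0, 4.6, 0, 0, -2, 0, 4.6]

```text
time: 3.05
eef_pos: [0.4658, 0.2656, 0.0684]
tcp_rot: [0.801, 0.598, 0.015, 0.004]
contact_force: [-0.5, 0.8, 0.8]
opening: 0.538
```

Run:
```python
from h import *
s,M=pose();print(s['qpos'],s['dq'],s['joint_efforts'].round(2))
```

```text
t 3.05 pos [0.4658 0.2656 0.0684] yaw 73.5 zax [ 0.0288  0.0108 -0.9995] F [-0.5  0.8  0.8] open 4.59 q6 -0.95
[ 3.28502394e-01  1.65639948e-01  2.04802933e+00  1.15401100e-03
  8.97228799e-01 -9.54779452e-01] [-1.55775430e-04 -3.40466445e-01 -3.16474325e-02  6.07123029e-04
  4.05344553e-01 -3.05806713e-04] [  0.08 -28.74 -23.23   0.    -0.24  -0.  ]
```

Request:
send_rows:
  motion: [0, 0, 0, 0, 4.6, 0, 0, 0, 0, 4.6]

```text
time: 3.25
eef_pos: [0.468, 0.2664, 0.0714]
tcp_rot: [0.801, 0.598, 0.018, 0.005]
contact_force: [-0.4, 0.1, -0.2]
opening: 0.537
```

Run:
```python
from h import *
s,M=pose();print(s['qpos'],s['dq'],s['joint_efforts'].round(2))
```

```text
t 3.25 pos [0.468  0.2664 0.0714] yaw 73.5 zax [ 0.0353  0.013  -0.9993] F [-0.4  0.1 -0.2] open 4.59 q6 -0.95
[ 3.28514861e-01  1.62036461e-01  2.04548368e+00  1.13903867e-03
  8.96499696e-01 -9.54620925e-01] [-0.00038819 -0.01607391 -0.01660877 -0.00052848 -0.00056043  0.00068197] [-2.000e-02 -3.150e+01 -2.503e+01  0.000e+00 -1.000e-01 -0.000e+00]
```

Request:
send_rows:
  motion: [0, 0, -1.5, 0, 4.6, 0, 0, -1.5, 0, 4.6, 0, 0, -1.5, 0, 4.6, 0, 0, -1.5, 0, 4.6, 0, 0, -1.5, 0, 4.6]

```text
time: 3.75
eef_pos: [0.4622, 0.2641, 0.1454]
tcp_rot: [0.801, 0.598, 0.013, 0.004]
contact_force: [0.4, 0.3, -0.1]
opening: 0.536
```

```bash
cat >> h.py <<'E'
def jp():
    s,M=pose(); q=s['qpos']; print('sum',round(q[1]+q[2]+q[4],4),'q',q.round(4),'dq',s['dq'].round(3)); return s,M
E
python3 - <<'E'
from h import *
jp(); cams.read_camera('wrist'); jp()
cams.read_camera('wrist'); jp()
E
```

```text
t 3.75 pos [0.4622 0.2641 0.1454] yaw 73.46 zax [ 0.0249  0.0095 -0.9996] F [ 0.4  0.3 -0.1] open 4.58 q6 -0.95
sum 3.115 q [ 3.2810e-01  4.7100e-02  2.0148e+00  1.1000e-03  1.0530e+00 -9.5450e-01] dq [-0.001 -0.214 -0.093 -0.     0.314 -0.002]
t 3.8 pos [0.4639 0.2648 0.1485] yaw 73.48 zax [ 0.0299  0.0112 -0.9995] F [ 0.3 -0.3  2. ] open 4.6 q6 -0.95
sum 3.1097 q [ 3.2830e-01  4.4400e-02  2.0114e+00  1.1000e-03  1.0538e+00 -9.5450e-01] dq [-0.001  0.017 -0.014  0.002 -0.074 -0.001]
t 3.85 pos [0.464  0.2648 0.1475] yaw 73.48 zax [ 0.0303  0.0113 -0.9995] F [0.3 0.4 0.8] open 4.63 q6 -0.95
sum 3.1092 q [ 3.2820e-01  4.5700e-02  2.0123e+00  1.1000e-03  1.0513e+00 -9.5450e-01] dq [-0.003  0.028  0.031 -0.    -0.024 -0.001]
```

Request:
send_rows:
  motion: [0, 0, 0, 0, 4.6, 0, 0, 0, 0, 4.6, 0, 0, 0, 0, 4.6]

```text
time: 4.15
eef_pos: [0.4628, 0.2644, 0.1455]
tcp_rot: [0.801, 0.598, 0.014, 0.004]
contact_force: [0.6, -0.1, -0.6]
opening: 0.534
```

Run:
```python
from h import *
jp()
```

```text
t 4.15 pos [0.4628 0.2644 0.1455] yaw 73.47 zax [ 0.0273  0.0103 -0.9996] F [ 0.6 -0.1 -0.6] open 4.56 q6 -0.95
sum 3.1125 q [ 3.2810e-01  4.7200e-02  2.0146e+00  1.1000e-03  1.0507e+00 -9.5440e-01] dq [-0.     0.01   0.007 -0.001 -0.004 -0.001]
```

Request:
send_rows:
  motion: [0, 0, 0, 0, 4.6, 0, 0, 0, 0, 4.6, 0, 0, 0, 0, 4.6, 0, 0, 0, 0, 4.6]

```text
time: 4.55
eef_pos: [0.4616, 0.2639, 0.1431]
tcp_rot: [0.801, 0.598, 0.012, 0.003]
contact_force: [-0.1, -0.8, -0.6]
opening: 0.541
```

Run:
```python
from h import *
jp()
```

```text
t 4.55 pos [0.4616 0.2639 0.1431] yaw 73.46 zax [ 0.0232  0.0088 -0.9997] F [-0.1 -0.8 -0.6] open 4.62 q6 -0.95
sum 3.1168 q [ 3.2800e-01  4.9800e-02  2.0167e+00  1.1000e-03  1.0504e+00 -9.5440e-01] dq [-0.001  0.003  0.001 -0.001  0.001 -0.   ]
```

Request:
send_rows:
  motion: [0, 0, -0.7, 0, 4.6, 0, 0, -0.7, 0, 4.6, 0, 0, -0.7, 0, 4.6, 0, 0, -0.7, 0, 4.6, 0, 0, -0.7, 0, 4.6, 0, 0, -0.7, 0, 4.6, 0, 0, -0.7, 0, 4.6, 0, 0, -0.7, 0, 4.6, 0, 0, -0.7, 0, 4.6, 0, 0, -0.7, 0, 4.6]

```text
time: 5.55
eef_pos: [0.46, 0.2633, 0.2198]
tcp_rot: [0.801, 0.598, 0.012, 0.004]
contact_force: [-0.4, -0.3, -0.2]
opening: 0.537
```

Run:
```python
from h import *
jp()
totool([.4627,.2638,.004],74.1)
```

```text
t 5.55 pos [0.46   0.2633 0.2198] yaw 73.46 zax [ 0.0242  0.0092 -0.9997] F [-0.4 -0.3 -0.2] open 4.58 q6 -0.95
sum 3.1157 q [ 3.2790e-01 -3.9800e-02  1.9573e+00  1.0000e-03  1.1982e+00 -9.5440e-01] dq [ 0.003 -0.077 -0.069  0.001  0.148  0.001]
t 5.55 pos [0.46   0.2633 0.2198] yaw 73.46 zax [ 0.0242  0.0092 -0.9997] F [-0.4 -0.3 -0.2] open 4.58 q6 -0.95
move cm tool [-0.21 -0.2  21.58] spin -0.011
```

Request:
send_rows:
  motion: [0, 0, 0, 0, 4.6, 0, 0, 0, 0, 4.6, 0, 0, 0, 0, 4.6, 0, 0, 0, 0, 4.6]

```text
time: 5.95
eef_pos: [0.4602, 0.2634, 0.2207]
tcp_rot: [0.801, 0.598, 0.013, 0.004]
contact_force: [-1.1, -0.8, 1.0]
opening: 0.539
```

Run:
```python
from h import *
jp()
```

```text
t 5.95 pos [0.4602 0.2634 0.2207] yaw 73.46 zax [ 0.0254  0.0096 -0.9996] F [-1.1 -0.8  1. ] open 4.6 q6 -0.95
sum 3.1145 q [ 3.2790e-01 -4.0700e-02  1.9564e+00  1.0000e-03  1.1987e+00 -9.5440e-01] dq [-0.002  0.001  0.003  0.     0.     0.001]
```

Request:
send_rows:
  motion: [0, 0, 0, 0, 4.6, 0, 0, 0, 0, 4.6, 0, 0, 0, 0, 4.6, 0, 0, 0, 0, 4.6]

```text
time: 6.35
eef_pos: [0.4597, 0.2632, 0.2195]
tcp_rot: [0.801, 0.598, 0.012, 0.003]
contact_force: [0.2, 0.7, -0.6]
opening: 0.54
```

Run:
```python
from h import *
jp()
```

```text
t 6.35 pos [0.4597 0.2632 0.2195] yaw 73.46 zax [ 0.0233  0.0089 -0.9997] F [ 0.2  0.7 -0.6] open 4.62 q6 -0.95
sum 3.1167 q [ 3.2790e-01 -3.9600e-02  1.9576e+00  1.0000e-03  1.1987e+00 -9.5440e-01] dq [ 0.001  0.002  0.002 -0.001 -0.001 -0.001]
```

Request:
send_rows:
  motion: [0, 0, -5, 0, 4.6, 0, 0, -5, 0, 4.6, 0, 0, 0, 0, 4.6, 0, 0, 0, 0, 4.6, 0, 0, 0, 0, 4.6, 0, 0, 0, 0, 4.6]

```text
time: 6.95
eef_pos: [0.4554, 0.2616, 0.3182]
tcp_rot: [0.802, 0.598, 0.008, 0.002]
contact_force: [0.0, 0.5, -0.5]
opening: 0.542
```

Run:
```python
from h import *
jp()
```

```text
t 6.95 pos [0.4554 0.2616 0.3182] yaw 73.45 zax [ 0.0154  0.0062 -0.9999] F [ 0.   0.5 -0.5] open 4.63 q6 -0.95
sum 3.125 q [ 3.2760e-01 -1.1390e-01  1.8472e+00  9.0000e-04  1.3918e+00 -9.5440e-01] dq [-0.001  0.007  0.011 -0.001 -0.006  0.001]
```

Request:
send_rows:
  motion: [0, 0, 1.2, 0, 4.6, 0, 0, 1.2, 0, 4.6, 0, 0, 1.2, 0, 4.6, 0, 0, 1.2, 0, 4.6, 0, 0, 1.2, 0, 4.6, 0, 0, 1.2, 0, 4.6, 0, 0, 1.2, 0, 4.6, 0, 0, 1.2, 0, 4.6, 0, 0, 1.2, 0, 4.6, 0, 0, 1.2, 0, 4.6, 0, 0, 1.2, 0, 4.6, 0, 0, 1.2, 0, 4.6]

```text
time: 8.15
eef_pos: [0.4549, 0.2615, 0.1568]
tcp_rot: [0.802, 0.598, 0.004, 0.001]
contact_force: [-0.6, 0.2, -0.4]
opening: 0.538
```

Run:
```python
from h import *
jp()
```

```text
t 8.15 pos [0.4549 0.2615 0.1568] yaw 73.44 zax [ 0.0076  0.0036 -1.    ] F [-0.6  0.2 -0.4] open 4.59 q6 -0.95
sum 3.1332 q [ 3.2780e-01  2.5800e-02  2.0139e+00  1.1000e-03  1.0936e+00 -9.5440e-01] dq [-0.     0.158  0.097 -0.    -0.257  0.001]
```

Run:
```python
from h import *
totool([.4627,.2638,.004],74.1)
```

```text
t 8.15 pos [0.4549 0.2615 0.1568] yaw 73.44 zax [ 0.0076  0.0036 -1.    ] F [-0.6  0.2 -0.4] open 4.59 q6 -0.95
move cm tool [ 0.36  0.58 15.28] spin -0.012
```

Request:
send_rows:
  motion: [0.06, 0.1, 1.2, -0.01, 4.6, 0.06, 0.1, 1.2, 0, 4.6, 0.06, 0.1, 1.2, 0, 4.6, 0.06, 0.1, 1.2, 0, 4.6, 0.06, 0.1, 1.2, 0, 4.6, 0.06, 0.1, 1.2, 0, 4.6, 0, 0, 1.2, 0, 4.6, 0, 0, 1.2, 0, 4.6, 0, 0, 0.8, 0, 4.6]

```text
time: 9.05
eef_pos: [0.4631, 0.2638, 0.0429]
tcp_rot: [0.798, 0.602, 0.004, 0.001]
contact_force: [-0.1, -0.3, 0.2]
opening: 0.54
```

Run:
```python
from h import *
im,P=cloud('wrist');save(im,'w3.png')
jp();totool([.4627,.2638,.004],74.1)
```

```text
t 9.1 pos [0.4622 0.2634 0.0417] yaw 74.05 zax [ 0.0049  0.0027 -1.    ] F [-0.3 -0.5 -1.3] open 4.58 q6 -0.97
sum 3.1361 q [ 3.268e-01  2.143e-01  2.051e+00  1.300e-03  8.708e-01 -9.664e-01] dq [ 0.002 -0.022  0.006 -0.     0.046 -0.001]
t 9.1 pos [0.4622 0.2634 0.0417] yaw 74.05 zax [ 0.0049  0.0027 -1.    ] F [-0.3 -0.5 -1.3] open 4.58 q6 -0.97
move cm tool [0.03 0.02 3.77] spin -0.001
```

View pics/w3.png

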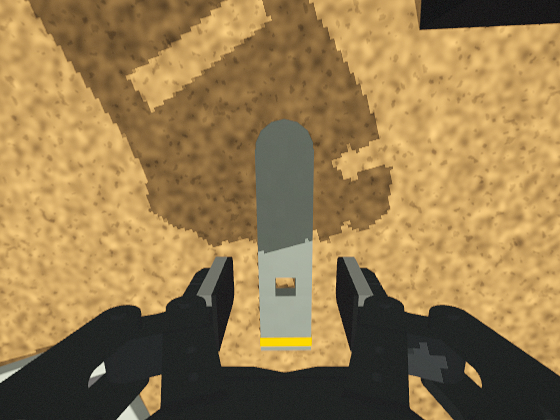

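Request:
send_rows:
  motion: [0, 0, 1.0, 0, 4.6, 0, 0, 1.0, 0, 4.6, 0, 0, 0.8, 0, 4.6, 0, 0, 0.4, 0, 4.6]

```text
time: 9.5
eef_pos: [0.4632, 0.2639, 0.0078]
tcp_rot: [0.798, 0.602, 0.004, 0.001]
contact_force: [0.1, 0.2, 0.2]
opening: 0.54
```

Run:
```python
from h import *
totool([.4627,.2638,.004],74.1)
```

```text
t 9.5 pos [0.4632 0.2639 0.0078] yaw 74.05 zax [ 0.0068  0.0033 -1.    ] F [0.1 0.2 0.2] open 4.61 q6 -0.97
move cm tool [-0.02 -0.05  0.38] spin -0.001
```

Request:
send_rows:
  motion: [0, 0, 0.4, 0, 4.6, 0, 0, 0.1, 0, 2.2, 0, 0, 0, 0, 2.2, 0, 0, 0, 0, 2.2, 0, 0, 0, 0, 2.2]
  grip_force: 60

```text
time: 10.0
eef_pos: [0.4633, 0.264, 0.0022]
tcp_rot: [0.798, 0.602, 0.004, 0.001]
contact_force: [1.5, -0.1, -1.6]
opening: 0.325
```

Run:
```python
from h import *
jp()
```

```text
t 10.0 pos [0.4633 0.264  0.0022] yaw 74.06 zax [ 0.007   0.0034 -1.    ] F [ 1.5 -0.1 -1.6] open 2.78 q6 -0.97
sum 3.1339 q [ 3.2710e-01  2.8700e-01  2.0548e+00  1.4000e-03  7.9210e-01 -9.6650e-01] dq [ 0.001 -0.001  0.002  0.    -0.002 -0.001]
```

Request:
send_rows:
  motion: [0, 0, -1.5, 0, 2.2, 0, 0, -1.5, 0, 2.2, 0, 0, -1.5, 0, 2.2, 0, 0, -1.5, 0, 2.2, 0, 0, -1.5, 0, 2.2, 0, 0, -1.5, 0, 2.2, 0, 0, -1.5, 0, 2.2, 0, 0, -1.5, 0, 2.2, 0, 0, -1.0, 0, 2.2]

```text
time: 10.9
eef_pos: [0.4579, 0.262, 0.1394]
tcp_rot: [0.798, 0.602, 0.0, -0.0]
contact_force: [0.3, 0.4, -2.0]
opening: 0.327
```

Run:
```python
from h import *
jp();totool([.5719,.025,.14],3.8)
im,P=cloud('wrist');save(im,'w4.png')
```

```text
t 10.9 pos [0.4579 0.262  0.1394] yaw 74.08 zax [-2.e-04  7.e-04 -1.e+00] F [ 0.3  0.4 -2. ] open 2.79 q6 -0.97
sum 3.1415 q [ 3.2700e-01  5.8800e-02  2.0146e+00  8.0000e-04  1.0682e+00 -9.6630e-01] dq [ 0.001 -0.148 -0.054 -0.001  0.213  0.001]
t 10.9 pos [0.4579 0.262  0.1394] yaw 74.08 zax [-2.e-04  7.e-04 -1.e+00] F [ 0.3  0.4 -2. ] open 2.79 q6 -0.97
move cm tool [-19.67  17.46  -0.08] spin 1.227
```

View pics/w4.png

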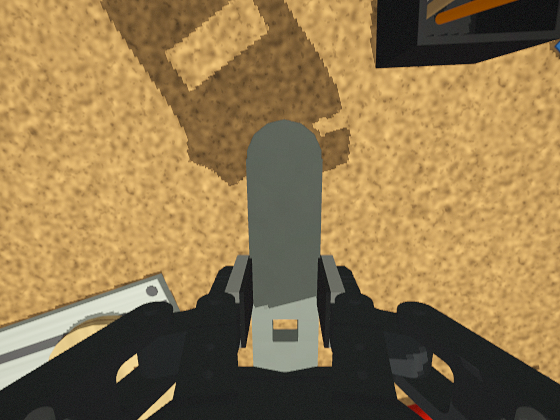

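Request:
send_rows:
  motion: [-2, 1.75, 0, 0, 2.2, -2, 1.75, 0, 0, 2.2, -2, 1.75, 0, 0, 2.2, -2, 1.75, 0, 0, 2.2, -2, 1.75, 0, 0, 2.2, -2, 1.75, 0, 0, 2.2, -2, 1.75, 0, 0, 2.2, -2, 1.75, 0, 0, 2.2, -2, 1.75, 0, 0, 2.2, -1, 1.2, 0, 0, 2.2]

```text
time: 11.95
eef_pos: [0.5689, 0.0268, 0.1387]
tcp_rot: [0.797, 0.604, -0.0, -0.002]
contact_force: [0.1, 0.5, -3.0]
opening: 0.329
```

Request:
send_rows:
  motion: [0, 0, 0, 0.14, 2.2, 0, 0, 0, 0.14, 2.2, 0, 0, 0, 0.14, 2.2, 0, 0, 0, 0.14, 2.2, 0, 0, 0, 0.14, 2.2, 0, 0, 0, 0.14, 2.2, 0, 0, 0, 0.14, 2.2, 0, 0, 0, 0.14, 2.2, 0, 0, 0, 0.1, 2.2]

```text
time: 12.85
eef_pos: [0.5671, 0.0275, 0.1347]
tcp_rot: [1.0, 0.013, -0.006, -0.003]
contact_force: [-0.4, -0.7, -2.7]
opening: 0.325
```

Run:
```python
from h import *
im,P=cloud('wrist');save(im,'w5.png');np.savez('w5.npz',im=im,P=P)
jp();totool([.5719,.025,.14],3.8)
k=(P[...,2]>.009)&(P[...,2]<.015)
n,l,s,c=cv2.connectedComponentsWithStats(k.astype(np.uint8))
for i in range(1,n):
    if s[i,4]>300:
        Q=P[l==i]; print(s[i],np.median(Q,0),cv2.minAreaRect((Q[:,:2]*1000).astype(np.float32)))
```

```text
t 12.9 pos [0.567  0.0275 0.1346] yaw 1.31 zax [-0.0127  0.0069 -0.9999] F [ 0.4 -0.1 -2.1] open 2.8 q6 -0.16
sum 3.1551 q [-0.1325  0.1587  1.9148  0.0059  1.0816 -0.1581] dq [-0.002 -0.     0.001 -0.002  0.001 -0.219]
t 12.9 pos [0.567  0.0275 0.1346] yaw 1.31 zax [-0.0127  0.0069 -0.9999] F [ 0.4 -0.1 -2.1] open 2.8 q6 -0.16
move cm tool [ 0.48  0.26 -0.55] spin -0.043
[ 460    0  100  203 9741] [0.72808588 0.10718017 0.01175724] ((749.9081420898438, 109.25869750976562), (137.36619567871094, 80.50846862792969), 84.19483184814453)
[  184    45   209   265 18372] [0.59954729 0.07203064 0.01204551] ((571.8818359375, 38.48193359375), (150.39524841308594, 210.1167755126953), 3.8090739250183105)
[238 315  15  48 328] [ 0.53607292 -0.10705443  0.01218115] ((533.5532836914062, -95.21148681640625), (49.536563873291016, 12.8947114944458), 89.2625503540039)
```

View pics/w5.png

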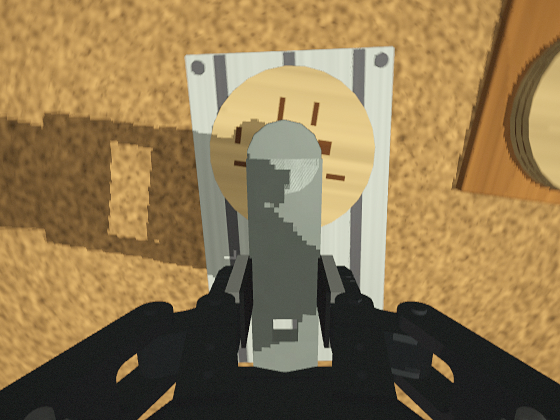

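Run:
```python
import cv2,numpy as np
for n in ['w4','w5']:
    im=cv2.imread(f'pics/{n}.png')[300:370,235:335]
    cv2.imwrite(f'pics/{n}c.png',cv2.resize(im,None,fx=7,fy=7,interpolation=cv2.INTER_NEAREST))
```

View pics/w4c.png

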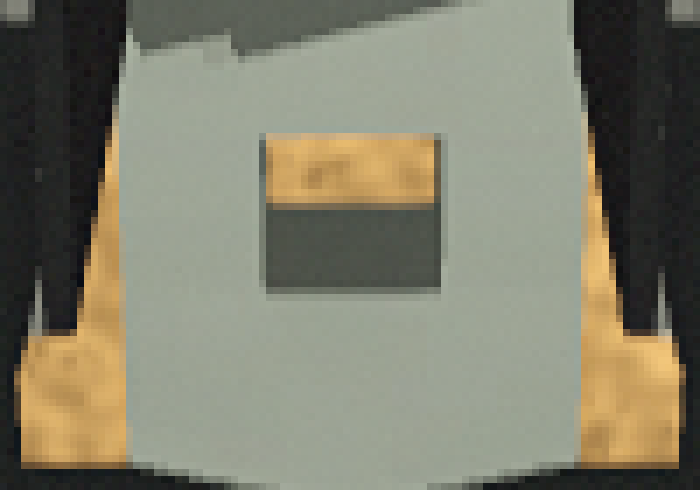

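View pics/w5c.png

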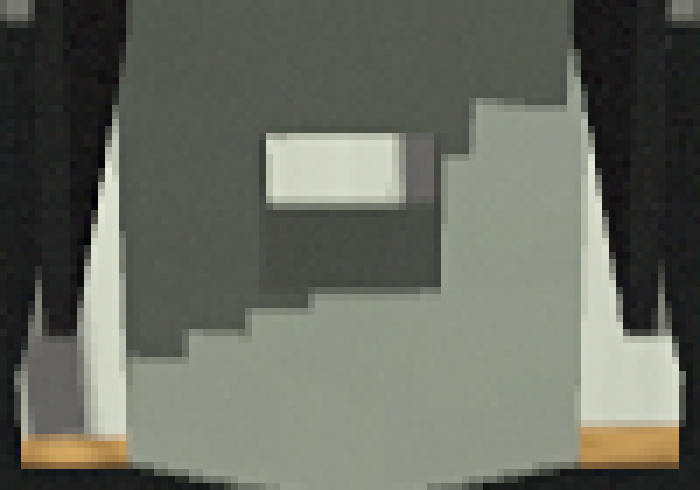

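Run:
```python
from h import *
p=cams.camera_params('wrist');T=np.array(p['mount'])
def tool(u,v,z):
    d=T[:3,:3]@np.array([(u-p['cx'])/p['fx'],(v-p['cy'])/p['fy'],1]); return T[:3,3]+d*(z-T[2,3])/d[2]
for z in (-.006,-.0078,-.01):
    a=tool(271.6,318.4,z);b=tool(297.5,341.2,z); print(z,a*1e3,b*1e3,(a+b)*500,(b-a)*1e3)
    print(' strap edges at row330', tool(251.7,330,z)*1e3, tool(317.3,330,z)*1e3)
d=np.load('w5.npz');P=d['P']
st=ctrl.get_state();M=R.from_quat(st['tcp_rot']).as_matrix()
# depth cloud of strap in tool
Q=(P-st['eef_pos'])@M
print(np.nanmedian(Q[345:350,275:295],(0,1)),np.nanmedian(Q[200:230,270:300],(0,1)), np.nanmedian(Q[140:150,275:295],(0,1)))
# nose extent
k=(abs(Q[...,2])<.03)&(abs(Q[...,0])<.013)
print('nose y',np.nanmin(Q[...,1][k]))
```

```text
-0.006 [-5.52313381 20.01949843 -6.        ] [ 6.31377171 31.95917095 -6.        ] [ 0.39531895 25.98933469 -6.        ] [11.83690552 11.93967252  0.        ]
 strap edges at row330 [-14.69363918  26.03378104  -6.        ] [15.31437794 26.03354439 -6.        ]
-0.0078 [-5.4428637 18.8749945 -7.8      ] [ 6.23812177 30.65739329 -7.8       ] [ 0.39762904 24.7661939  -7.8       ] [11.68098548 11.78239879  0.        ]
 strap edges at row330 [-14.49257183  24.81005478  -7.8       ] [15.12016873 24.80982125 -7.8       ]
-0.01 [ -5.34475579  17.47615637 -10.        ] [  6.14566074  29.06633171 -10.        ] [  0.40045247  23.27124404 -10.        ] [11.49041653 11.59017534  0.        ]
 strap edges at row330 [-14.24682284  23.31438935 -10.        ] [ 14.88280192  23.31415963 -10.        ]
[ 0.00049551  0.03386854 -0.00784769] [ 0.000407   -0.02932093 -0.00805778] [ 0.00037089 -0.05742692 -0.00822676]
nose y -0.0669308530346887
```

Request:
send_rows:
  motion: [0, 1.5, 0, -0.04, 2.2, 0, 2, 0, 0, 2.2, 0, 2, 0, 0, 2.2, 0, 2, 0, 0, 2.2, 0, 2, 0, 0, 2.2, 0, 1.5, 0, 0, 2.2, 0, 0, 0, 0, 2.2]

```text
time: 13.6
eef_pos: [0.5729, -0.0823, 0.1314]
tcp_rot: [0.999, 0.041, -0.008, -0.005]
contact_force: [1.0, 0.7, -2.5]
opening: 0.33
```

Run:
```python
from h import *
cams.read_camera('wrist')
jp()
im,P=cloud('wrist');save(im,'w6.png');np.savez('w6.npz',im=im,P=P)
k=(P[...,2]>.03)&(P[...,2]<.09)
Q=P[k]; print(len(Q)); print(Q[::max(1,len(Q)//25)].round(4))
k=(P[...,2]>.009)&(P[...,2]<.015)
n,l,s,c=cv2.connectedComponentsWithStats(k.astype(np.uint8))
for i in range(1,n):
    if s[i,4]>300:
        Q=P[l==i]; print(s[i],np.median(Q,0),cv2.minAreaRect((Q[:,:2]*1000).astype(np.float32)))
```

```text
t 13.65 pos [ 0.5727 -0.0814  0.1313] yaw 4.67 zax [-0.0178  0.0109 -0.9998] F [ 0.5  0.7 -3.2] open 2.81 q6 -0.4
sum 3.1619 q [-0.3186  0.1891  1.8863  0.0054  1.0864 -0.4027] dq [ 0.025 -0.005  0.01   0.009  0.004  0.013]
299
[[ 5.700e-01  2.600e-03  5.300e-02]
 [ 5.767e-01  3.100e-03  5.290e-02]
 [ 5.735e-01  9.000e-04  6.910e-02]
 [ 5.707e-01  1.300e-03  5.450e-02]
 [ 5.780e-01  1.900e-03  5.420e-02]
 [ 5.742e-01  1.000e-04  6.690e-02]
 [ 5.708e-01  1.000e-04  5.540e-02]
 [ 5.771e-01 -3.000e-04  6.830e-02]
 [ 5.737e-01 -1.100e-03  6.730e-02]
 [ 5.703e-01 -8.000e-04  5.110e-02]
 [ 5.766e-01 -1.500e-03  6.810e-02]
 [ 5.732e-01 -2.300e-03  6.820e-02]
 [ 5.698e-01 -2.000e-03  5.090e-02]
 [ 5.761e-01 -2.600e-03  6.890e-02]
 [ 5.727e-01 -3.400e-03  6.740e-02]
 [ 5.797e-01 -1.900e-03  5.240e-02]
 [ 5.757e-01 -3.700e-03  6.820e-02]
 [ 5.723e-01 -4.200e-03  6.240e-02]
 [ 5.792e-01 -3.200e-03  5.330e-02]
 [ 5.752e-01 -4.800e-03  6.790e-02]
 [ 5.719e-01 -5.000e-03  5.430e-02]
 [ 5.786e-01 -4.400e-03  5.370e-02]
 [ 5.750e-01 -5.300e-03  5.330e-02]
 [ 5.714e-01 -6.100e-03  5.160e-02]
 [ 5.781e-01 -5.700e-03  5.450e-02]
 [ 5.751e-01 -6.400e-03  5.300e-02]
 [ 5.722e-01 -6.700e-03  3.990e-02]
 [ 5.793e-01 -6.300e-03  4.320e-02]]
[  192     0   220   253 29525] [ 0.59904243 -0.01804108  0.01203361] ((576.4005737304688, -24.887496948242188), (150.49118041992188, 183.54286193847656), 3.843639850616455)
[ 488    0   72   65 3772] [0.72782459 0.05861759 0.0116868 ] ((731.2207641601562, 60.42893981933594), (37.606285095214844, 53.63851547241211), 84.72189331054688)
```

View pics/w6.png

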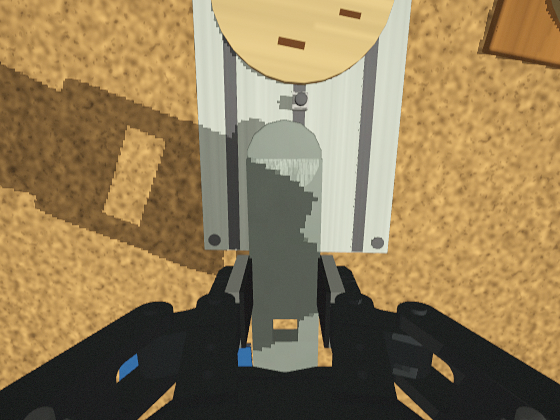

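Run:
```python
from h import *
d=np.load('w6.npz');P=d['P']
z=P[...,2]
Q=P[(z>.0655)&(z<.072)]; print(len(Q),Q.mean(0), Q.min(0),Q.max(0),cv2.minEnclosingCircle((Q[:,:2]*1e3).astype(np.float32)))
Q=P[(z>.050)&(z<.056)]; print(len(Q),Q.mean(0), cv2.minAreaRect((Q[:,:2]*1e3).astype(np.float32)))
# -y edge of plate
k=(z>.009)&(z<.015); Q=P[k]; Q=Q[Q[:,0]<.65]
c=cv2.boxPoints(cv2.minAreaRect((Q[:,:2]*1e3).astype(np.float32)));print(c)
s,M=pose();print(M)
```

```text
130 [ 0.57477123 -0.00171082  0.06788382] [ 0.57136246 -0.00502268  0.06561404] [0.57841614 0.00187804 0.06977043] ((574.7767333984375, -1.629044771194458), 3.641680955886841)
136 [ 0.57457643 -0.00265045  0.05289002] ((574.7451171875, -1.698279857635498), (9.933095932006836, 9.493612289428711), 4.737990379333496)
[[ 495.2461     61.86458 ]
 [ 507.26196  -121.29141 ]
 [ 657.32446  -111.446655]
 [ 645.3086     71.709335]]
t 13.7 pos [ 0.5726 -0.0807  0.1313] yaw 4.7 zax [-0.0179  0.0111 -0.9998] F [-0.6  0.4 -3.6] open 2.8 q6 -0.4
[[ 0.99648884  0.08178531 -0.01792088]
 [ 0.08199134 -0.99657146  0.01107891]
 [-0.01695335 -0.01250936 -0.99977803]]
```

Request:
send_rows:
  motion: [0, -1.6, -0.1, 0.013, 2.2, 0, -2, -0.1, 0, 2.2, 0, -2, -0.1, 0, 2.2, 0, -2, -0.1, 0, 2.2, 0, -1.6, -0.1, 0, 2.2, 0, -0.8, -0.1, 0, 2.2, 0, 0, 0, 0, 2.2]

```text
time: 14.4
eef_pos: [0.5633, 0.0294, 0.1382]
tcp_rot: [0.999, 0.038, -0.01, -0.008]
contact_force: [0.9, 0.3, -3.9]
opening: 0.328
```

Run:
```python
from h import *
jp();totool([.5727,.0232,.09],3.84)
```

```text
t 14.4 pos [0.5633 0.0294 0.1382] yaw 4.39 zax [-0.0205  0.0146 -0.9997] F [ 0.9  0.3 -3.9] open 2.8 q6 -0.22
sum 3.1639 q [-0.133   0.1506  1.9168  0.0132  1.0965 -0.2156] dq [ 0.011 -0.002  0.002 -0.01  -0.003 -0.003]
t 14.4 pos [0.5633 0.0294 0.1382] yaw 4.39 zax [-0.0205  0.0146 -0.9997] F [ 0.9  0.3 -3.9] open 2.8 q6 -0.22
move cm tool [0.98 0.76 4.79] spin 0.01
```

Request:
send_rows:
  motion: [0.5, 0.4, 1.6, 0.01, 2.2, 0.4, 0.4, 1.6, 0, 2.2, 0, 0, 1.2, 0, 2.2, 0, 0, 0, 0, 2.2]

```text
time: 14.8
eef_pos: [0.5722, 0.0208, 0.089]
tcp_rot: [0.999, 0.033, -0.011, -0.007]
contact_force: [-0.9, -0.3, -3.7]
opening: 0.328
```

Run:
```python
from h import *
jp();totool([.5727,.0232,.075],3.84)
```

```text
t 14.8 pos [0.5722 0.0208 0.089 ] yaw 3.74 zax [-0.022   0.0139 -0.9997] F [-0.9 -0.3 -3.7] open 2.8 q6 -0.22
sum 3.1654 q [-0.1455  0.2345  1.9206  0.0125  1.0102 -0.2173] dq [-0.014  0.011 -0.019 -0.006 -0.007 -0.001]
t 14.8 pos [0.5722 0.0208 0.089 ] yaw 3.74 zax [-0.022   0.0139 -0.9997] F [-0.9 -0.3 -3.7] open 2.8 q6 -0.22
move cm tool [ 0.09 -0.21  1.4 ] spin -0.002
```

Request:
send_rows:
  motion: [0.05, -0.2, 0.6, 0, 2.2, 0, 0, 0.4, 0, 2.2]

```text
time: 15.0
eef_pos: [0.5723, 0.0222, 0.0775]
tcp_rot: [0.999, 0.032, -0.011, -0.007]
contact_force: [-0.4, 0.0, -3.3]
opening: 0.325
```

Run:
```python
from h import *
im,P=cloud('wrist');save(im,'w7.png')
jp();totool([.5727,.0232,.070],3.84)
im=im[300:370,235:335]
save(cv2.resize(im,None,fx=7,fy=7,interpolation=cv2.INTER_NEAREST),'w7c.png')
im,P=cloud('scene');save(cv2.resize(im[150:280,160:360],None,fx=4,fy=4),'s7.png')
```

```text
t 15.05 pos [0.5721 0.0221 0.0771] yaw 3.65 zax [-0.0236  0.0141 -0.9996] F [-0.9 -0.  -3.8] open 2.81 q6 -0.21
sum 3.167 q [-0.1432  0.2523  1.9245  0.0126  0.9902 -0.2137] dq [ 0.002 -0.016 -0.001 -0.002  0.022  0.   ]
t 15.05 pos [0.5721 0.0221 0.0771] yaw 3.65 zax [-0.0236  0.0141 -0.9996] F [-0.9 -0.  -3.8] open 2.81 q6 -0.21
move cm tool [ 0.08 -0.09  0.71] spin -0.003
```

View pics/w7c.png

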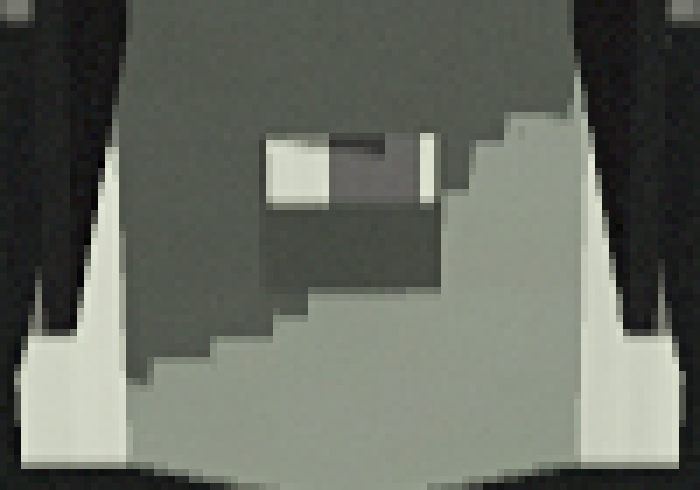

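View pics/s7.png

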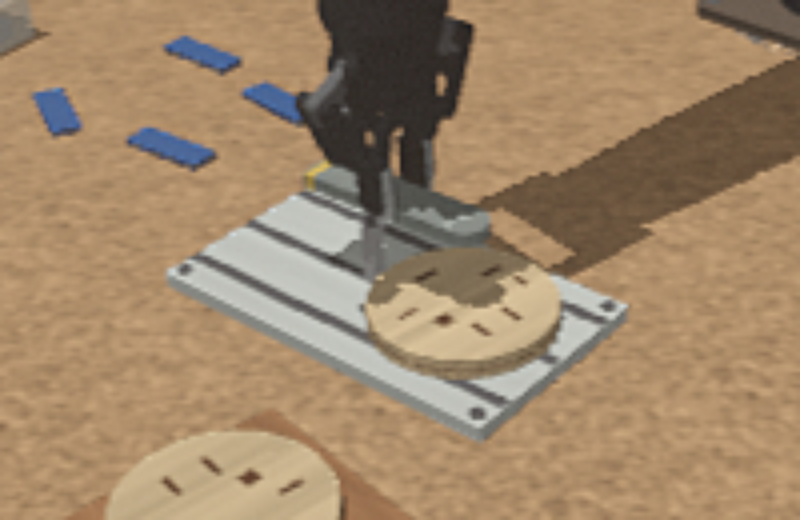

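Request:
send_rows:
  motion: [0.07, -0.08, 0.5, 0, 2.2, 0.02, -0.02, 0.5, 0, 2.2]

```text
time: 15.3
eef_pos: [0.5743, 0.0233, 0.0689]
tcp_rot: [0.999, 0.032, -0.009, -0.007]
contact_force: [-0.0, -0.3, -3.5]
opening: 0.326
```

Run:
```python
from h import *
im,P=cloud('wrist')
jp();totool([.5727,.0232,.060],3.84)
im=im[300:370,235:335]
save(cv2.resize(im,None,fx=7,fy=7,interpolation=cv2.INTER_NEAREST),'w8c.png')
```

```text
t 15.35 pos [0.5739 0.0234 0.068 ] yaw 3.65 zax [-0.0206  0.0137 -0.9997] F [-0.3 -0.2 -4.1] open 2.83 q6 -0.21
sum 3.1639 q [-0.1406  0.2677  1.925   0.013   0.9712 -0.2117] dq [-0.001 -0.003  0.008 -0.001  0.026 -0.001]
t 15.35 pos [0.5739 0.0234 0.068 ] yaw 3.65 zax [-0.0206  0.0137 -0.9997] F [-0.3 -0.2 -4.1] open 2.83 q6 -0.21
move cm tool [-0.1   0.02  0.81] spin -0.003
```

View pics/w8c.png

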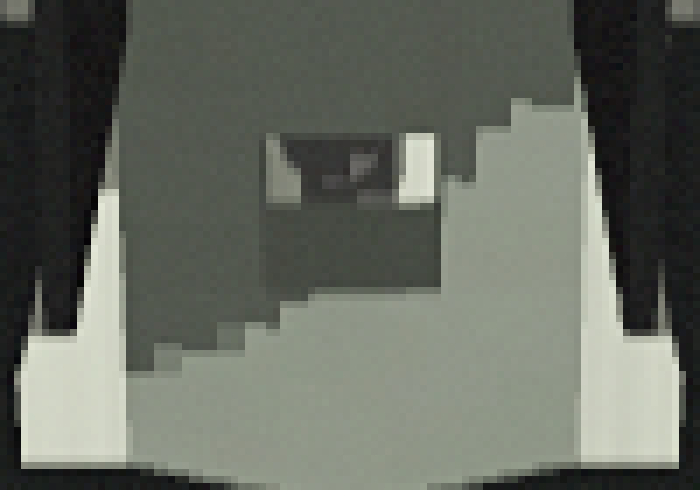

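Request:
send_rows:
  motion: [-0.1, 0, 0.3, 0, 2.2, -0.02, 0, 0.4, 0, 2.2]

```text
time: 15.55
eef_pos: [0.573, 0.0235, 0.0612]
tcp_rot: [0.999, 0.032, -0.009, -0.007]
contact_force: [0.5, -0.0, -3.0]
opening: 0.326
```

Run:
```python
from h import *
im,P=cloud('wrist')
jp();totool([.5727,.0232,.055],3.84)
im=im[300:370,235:335]
save(cv2.resize(im,None,fx=7,fy=7,interpolation=cv2.INTER_NEAREST),'w9c.png')
```

```text
t 15.6 pos [0.5725 0.0235 0.0605] yaw 3.67 zax [-0.0203  0.0137 -0.9997] F [-0.7  0.3 -4. ] open 2.81 q6 -0.21
sum 3.1637 q [-0.1407  0.2763  1.931   0.0131  0.9565 -0.2123] dq [-0.001 -0.002  0.003  0.001  0.021 -0.001]
t 15.6 pos [0.5725 0.0235 0.0605] yaw 3.67 zax [-0.0203  0.0137 -0.9997] F [-0.7  0.3 -4. ] open 2.81 q6 -0.21
move cm tool [0.03 0.04 0.55] spin -0.003
```

View pics/w9c.png

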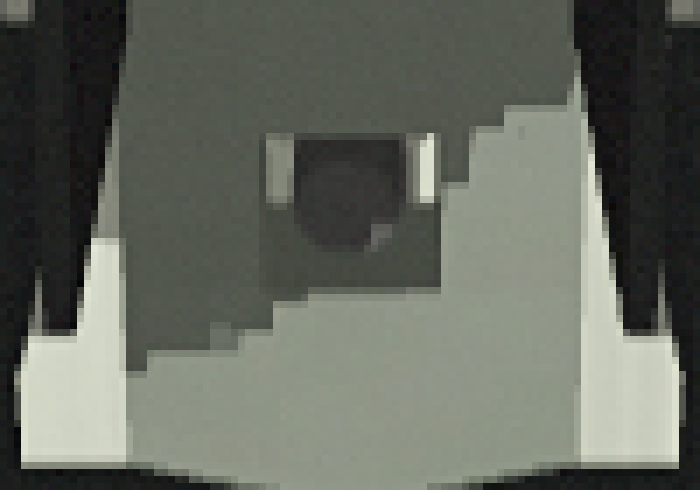

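Request:
send_rows:
  motion: [0, -0.05, 0.3, 0, 2.2]

```text
time: 15.7
eef_pos: [0.5726, 0.024, 0.0576]
tcp_rot: [0.999, 0.032, -0.01, -0.007]
contact_force: [0.6, 0.5, -3.0]
opening: 0.327
```

Run:
```python
from h import *
im,P=cloud('wrist')
jp();totool([.5727,.0232,.055],3.84)
im=im[300:370,235:335]
save(cv2.resize(im,None,fx=7,fy=7,interpolation=cv2.INTER_NEAREST),'w10c.png')
```

```text
t 15.75 pos [0.572  0.0242 0.0567] yaw 3.67 zax [-0.0211  0.0139 -0.9997] F [-0. -0. -4.] open 2.77 q6 -0.21
sum 3.1645 q [-0.1397  0.2815  1.9327  0.0132  0.9503 -0.2114] dq [ 0.001 -0.001  0.006 -0.002  0.016 -0.   ]
t 15.75 pos [0.572  0.0242 0.0567] yaw 3.67 zax [-0.0211  0.0139 -0.9997] F [-0. -0. -4.] open 2.77 q6 -0.21
move cm tool [0.07 0.11 0.17] spin -0.003
```

View pics/w10c.png

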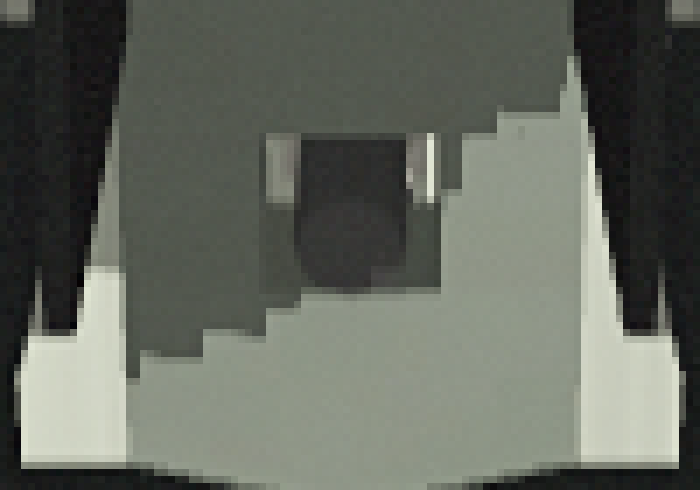

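Request:
send_rows:
  motion: [0.03, 0, 0.4, 0, 2.2, 0.03, 0.01, 0.4, 0, 2.2]

```text
time: 15.95
eef_pos: [0.5731, 0.0239, 0.049]
tcp_rot: [0.999, 0.032, -0.009, -0.007]
contact_force: [0.7, -0.1, -3.1]
opening: 0.33
```

Run:
```python
from h import *
im,P=cloud('wrist')
jp()
im=im[300:370,235:335]
save(cv2.resize(im,None,fx=7,fy=7,interpolation=cv2.INTER_NEAREST),'w11c.png')
```

```text
t 16.0 pos [0.5727 0.0239 0.0482] yaw 3.69 zax [-0.0203  0.013  -0.9997] F [ 0.5 -1.3 -3.3] open 2.8 q6 -0.21
sum 3.1635 q [-0.1397  0.2957  1.9336  0.0124  0.9342 -0.2114] dq [-0.001 -0.003  0.004 -0.004  0.011  0.   ]
```

View pics/w11c.png

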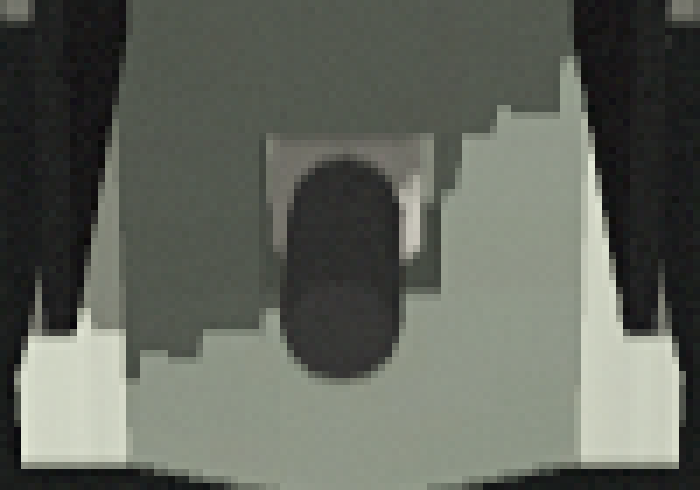

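Request:
send_rows:
  motion: [0.0, 0.01, 0.5, 0, 2.2, 0.0, 0.01, 0.5, 0, 2.2, 0, 0, 0.4, 0, 2.2]

```text
time: 16.3
eef_pos: [0.5728, 0.0239, 0.0333]
tcp_rot: [0.999, 0.032, -0.01, -0.007]
contact_force: [-0.4, -0.8, -3.3]
opening: 0.323
```

Run:
```python
from h import *
jp()
```

```text
t 16.3 pos [0.5728 0.0239 0.0333] yaw 3.67 zax [-0.0197  0.0132 -0.9997] F [-0.4 -0.8 -3.3] open 2.76 q6 -0.21
sum 3.163 q [-0.1398  0.3192  1.9371  0.0131  0.9067 -0.2119] dq [ 0.     0.069  0.012 -0.001 -0.079 -0.001]
```

Request:
send_rows:
  motion: [0, 0, 0.3, 0, 2.2, 0, 0, 0.1, 0, 2.2]

```text
time: 16.5
eef_pos: [0.5726, 0.0239, 0.0294]
tcp_rot: [0.999, 0.032, -0.01, -0.007]
contact_force: [-4.8, 0.5, 7.9]
opening: 0.329
```

Run:
```python
from h import *
jp()
```

```text
t 16.5 pos [0.5726 0.0239 0.0294] yaw 3.68 zax [-0.021   0.0131 -0.9997] F [-4.8  0.5  7.9] open 2.81 q6 -0.21
sum 3.1643 q [-0.1398  0.326   1.9373  0.0129  0.901  -0.212 ] dq [-0.001  0.008 -0.007 -0.004  0.009  0.002]
```

Request:
send_rows:
  motion: [0, 0, -0.05, 0, 4.4, 0, 0, 0, 0, 4.4, 0, 0, 0, 0, 4.4, 0, 0, -1, 0, 4.4, 0, 0, -1.5, 0, 4.4, 0, 0, -2, 0, 4.4, 0, 0, -2, 0, 4.4, 0, 0, -2, 0, 4.4, 0, 0, -2, 0, 4.4]

```text
time: 17.4
eef_pos: [0.5755, 0.0228, 0.1434]
tcp_rot: [0.999, 0.032, -0.009, -0.007]
contact_force: [0.8, -0.1, -0.2]
opening: 0.514
```

Run:
```python
from h import *
jp();
im,P=cloud('wrist'); save(im,'w12.png');np.savez('w12.npz',P=P,im=im)
```

```text
t 17.4 pos [0.5755 0.0228 0.1434] yaw 3.66 zax [-0.018   0.0139 -0.9997] F [ 0.8 -0.1 -0.2] open 4.39 q6 -0.21
sum 3.1614 q [-0.1415  0.1683  1.886   0.0125  1.1071 -0.2109] dq [-0.006 -0.271 -0.142  0.     0.395  0.002]
```

View pics/w12.png

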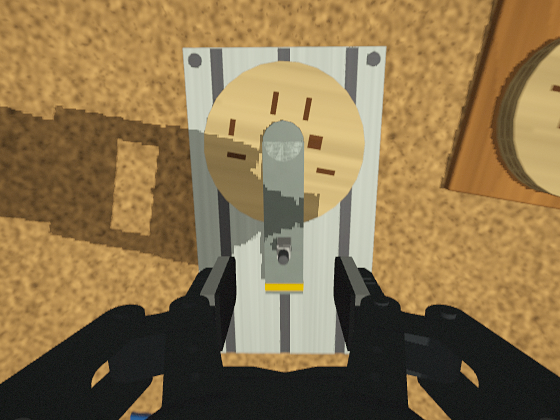

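Request:
send_rows:
  motion: [-0.5, 2.9, 0, -0.02, 4.4, -0.5, 2.9, 0, -0.02, 4.4, -0.5, 2.9, 0, -0.02, 4.4, -0.5, 2.9, 0, -0.02, 4.4, -0.5, 2.9, 0, 0, 4.4, -0.5, 2.9, 0, 0, 4.4, -0.5, 2.9, 0, 0, 4.4, -0.5, 2.9, 0, 0, 4.4, -0.5, 2.9, 0, 0, 4.4, -0.2, 2.4, 0, 0, 4.4]

```text
time: 18.45
eef_pos: [0.5711, -0.2742, 0.1567]
tcp_rot: [0.997, 0.077, 0.004, -0.004]
contact_force: [1.0, -0.3, -0.1]
opening: 0.513
```

```bash
cat >> h.py <<'E'
def packers(P,im):
    hsv=cv2.cvtColor(im,cv2.COLOR_RGB2HSV)
    m=((hsv[...,0]>100)&(hsv[...,0]<125)&(hsv[...,1]>130)&(np.nan_to_num(P[...,2])>.003)&(P[...,2]<.03)).astype(np.uint8)
    n,l,s,c=cv2.connectedComponentsWithStats(m)
    for i in range(1,n):
        if s[i,4]>150:
            Q=P[l==i]; r=cv2.minAreaRect((Q[:,:2]*1000).astype(np.float32)); print(s[i],np.round(np.nanmedian(Q,0),4),np.round(r[0],1),np.round(r[1],1),round(r[2],1))
E
python3 - <<'E'
from h import *
jp()
im,P=cloud('wrist'); save(im,'w13.png');np.savez('w13.npz',P=P,im=im)
packers(P,im)
d=np.load('w12.npz');Q=d['P']
print('strap z heel/nose',np.nanmedian(Q[270:280,275:290,2]),np.nanmedian(Q[170:190,275:290,2]))
E
```

```text
t 18.45 pos [ 0.5711 -0.2742  0.1567] yaw 8.82 zax [ 0.0079  0.0078 -0.9999] F [ 1.  -0.3 -0.1] open 4.38 q6 -0.77
sum 3.1396 q [-0.6119  0.2628  1.7473  0.0121  1.1296 -0.771 ] dq [-0.314  0.243 -0.307  0.009  0.058 -0.314]
[ 120   97   35   84 2305] [ 0.4422 -0.2408  0.0061] [ 441.8 -242.1] [66.3 24.4] 87.6
[ 241  130   28   78 2101] [ 0.5426 -0.2506  0.006 ] [ 542.9 -251.9] [23.3 66.5] 6.9
[ 101  225   28   71 1803] [ 0.4269 -0.3539  0.0061] [ 426.7 -355.1] [24.5 68.9] 3.1
[ 234  257   58   66 1567] [ 0.5651 -0.3629  0.006 ] [ 564.9 -363.9] [68.7 23.3] 66.9
strap z heel/nose 0.03710390028264321 0.03697370414079218
```

View pics/w13.png

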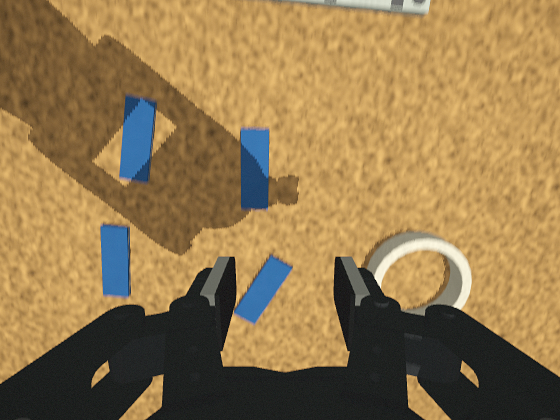

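Request:
send_rows:
  motion: [0, 0, 0, 0, 4.4]

```text
time: 18.6
eef_pos: [0.5712, -0.279, 0.1575]
tcp_rot: [0.997, 0.075, 0.005, -0.002]
contact_force: [0.4, 0.6, -0.9]
opening: 0.515
```

Run:
```python
from h import *
jp();totool([.5459,-.2743,.04],7.8)
```

```text
t 18.6 pos [ 0.5712 -0.279   0.1575] yaw 8.59 zax [ 0.0098  0.0043 -0.9999] F [ 0.4  0.6 -0.9] open 4.4 q6 -0.77
sum 3.1361 q [-0.6174  0.265   1.743   0.0102  1.1281 -0.7716] dq [-0.036  0.009 -0.027 -0.021 -0.011 -0.02 ]
t 18.6 pos [ 0.5712 -0.279   0.1575] yaw 8.59 zax [ 0.0098  0.0043 -0.9999] F [ 0.4  0.6 -0.9] open 4.4 q6 -0.77
move cm tool [-2.56 -0.81 11.73] spin 0.014
```

Request:
send_rows:
  motion: [-0.4, -0.12, 1.2, 0.014, 4.4, -0.4, -0.12, 1.2, 0, 4.4, -0.4, -0.12, 1.2, 0, 4.4, -0.4, -0.12, 1.2, 0, 4.4, -0.4, -0.12, 1.2, 0, 4.4, -0.3, -0.12, 1.2, 0, 4.4, -0.1, 0, 1.2, 0, 4.4, 0, 0, 1.2, 0, 4.4, 0, 0, 0.8, 0, 4.4]

```text
time: 19.5
eef_pos: [0.5444, -0.2695, 0.0438]
tcp_rot: [0.998, 0.069, 0.004, -0.003]
contact_force: [-0.2, -0.5, 0.0]
opening: 0.512
```

Run:
```python
from h import *
jp()
im,P=cloud('wrist'); save(im,'w14.png');packers(P,im)
totool([.5459,-.2743,.003],7.8)
```

```text
t 19.5 pos [ 0.5444 -0.2695  0.0438] yaw 7.93 zax [ 0.0081  0.0065 -0.9999] F [-0.2 -0.5  0. ] open 4.37 q6 -0.78
sum 3.1389 q [-0.6308  0.3559  1.864   0.0126  0.919  -0.7769] dq [ 0.002  0.129  0.013  0.    -0.152 -0.001]
[  75   96   52  136 6019] [ 0.4428 -0.2379  0.0061] [ 442.3 -240.7] [69.4 24.2] 87.7
[ 264  146   45  123 5275] [ 0.5425 -0.2478  0.006 ] [ 542.8 -250.5] [23.5 69.3] 7.2
[  50  295   43   51 1500] [ 0.4244 -0.3302  0.0061] [ 426.2 -335.6] [24.3 34.8] 3.4
[ 283  335   58   36 1109] [ 0.5717 -0.3392  0.0059] [ 572.4 -344.4] [31.  23.8] 66.5
t 19.55 pos [ 0.5436 -0.2691  0.0424] yaw 7.93 zax [ 0.0061  0.0079 -1.    ] F [-1.   1.2 -0.7] open 4.44 q6 -0.78
move cm tool [0.12 0.58 3.94] spin 0.002
```

View pics/w14.png

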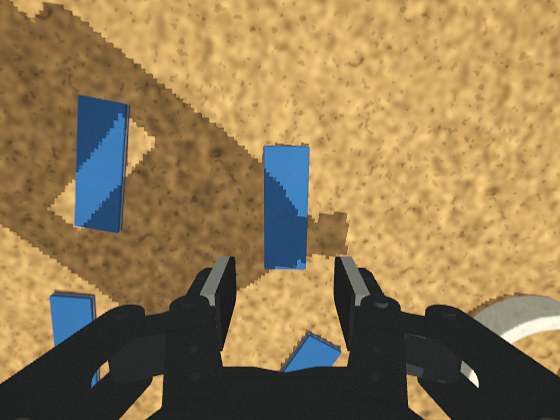

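Request:
send_rows:
  motion: [0.06, 0.25, 1.0, 0.01, 4.4, 0.06, 0.2, 1.0, 0, 4.4, 0, 0, 0.9, 0, 4.4, 0, 0, 0.6, 0, 4.4, 0, 0, 0.2, 0, 4.4]

```text
time: 20.05
eef_pos: [0.5471, -0.2745, 0.0028]
tcp_rot: [0.998, 0.064, 0.004, -0.003]
contact_force: [-0.5, -0.3, 0.9]
opening: 0.516
```

Run:
```python
from h import *
jp()
totool([.5457,-.2733,.001],7.6)
```

```text
t 20.05 pos [ 0.5471 -0.2745  0.0028] yaw 7.29 zax [ 0.008   0.0065 -0.9999] F [-0.5 -0.3  0.9] open 4.41 q6 -0.77
sum 3.1391 q [-0.6347  0.4286  1.8579  0.0133  0.8527 -0.7708] dq [-0.001  0.038 -0.004  0.002 -0.036  0.002]
t 20.05 pos [ 0.5471 -0.2745  0.0028] yaw 7.29 zax [ 0.008   0.0065 -0.9999] F [-0.5 -0.3  0.9] open 4.41 q6 -0.77
move cm tool [-0.12 -0.13  0.18] spin -0.005
```

Close with a light grip, then lift.

Request:
send_rows:
  motion: [-0.1, -0.1, 0.2, 0, 1.6, 0, 0, 0.05, 0, 1.6, 0, 0, 0, 0, 1.6, 0, 0, 0, 0, 1.6, 0, 0, 0, 0, 1.6]
  grip_force: 30

```text
time: 20.55
eef_pos: [0.5467, -0.274, 0.0014]
tcp_rot: [0.998, 0.064, 0.005, -0.002]
contact_force: [0.5, -0.6, -0.2]
opening: 0.262
```

Run:
```python
from h import *
jp()
```

```text
t 20.55 pos [ 0.5467 -0.274   0.0014] yaw 7.3 zax [ 0.0098  0.0051 -0.9999] F [ 0.5 -0.6 -0.2] open 2.24 q6 -0.77
sum 3.1368 q [-0.6345  0.429   1.8607  0.0133  0.8472 -0.7707] dq [ 0.    -0.003 -0.001  0.002 -0.002 -0.   ]
```

Request:
send_rows:
  motion: [0, 0, -1.3, 0, 1.6, 0, 0, -1.3, 0, 1.6, 0, 0, -1.3, 0, 1.6, 0, 0, -1.2, 0, 1.6]

```text
time: 20.95
eef_pos: [0.5455, -0.2737, 0.0554]
tcp_rot: [0.998, 0.064, 0.004, -0.003]
contact_force: [0.6, -0.2, 0.7]
opening: 0.261
```

Run:
```python
from h import *
im,P=cloud('wrist'); save(im,'w15.png')
jp();totool([.5825,-.1164,.04],3.83)
```

```text
t 21.0 pos [ 0.547  -0.2747  0.058 ] yaw 7.32 zax [ 0.0116  0.0039 -0.9999] F [-0.3 -0.2  1.7] open 2.24 q6 -0.77
sum 3.1346 q [-0.6352  0.3416  1.8515  0.0124  0.9415 -0.7701] dq [-0.001  0.016 -0.017  0.003 -0.058 -0.   ]
t 21.0 pos [ 0.547  -0.2747  0.058 ] yaw 7.32 zax [ 0.0116  0.0039 -0.9999] F [-0.3 -0.2  1.7] open 2.24 q6 -0.77
move cm tool [  5.51 -15.25   1.9 ] spin 0.061
```

View pics/w15.png

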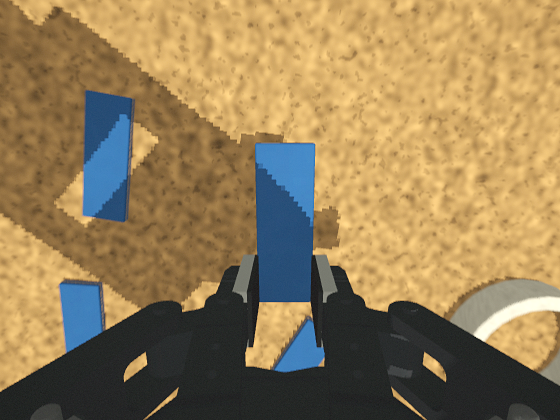

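Request:
send_rows:
  motion: [0.6, -1.5, 0.1, 0.01, 1.6, 0.65, -1.8, 0.1, 0.01, 1.6, 0.65, -1.8, 0.1, 0.01, 1.6, 0.65, -1.8, 0.1, 0.01, 1.6, 0.65, -1.8, 0.1, 0.01, 1.6, 0.65, -1.8, 0.1, 0.01, 1.6, 0.65, -1.6, 0.1, 0, 1.6, 0.4, -1, 0.1, 0, 1.6, 0.2, -0.5, 0, 0, 1.6, 0, 0, 0, 0, 1.6]

```text
time: 22.0
eef_pos: [0.5903, -0.1327, 0.0599]
tcp_rot: [0.999, 0.032, 0.012, 0.002]
contact_force: [-0.3, -0.4, 0.4]
opening: 0.264
```

Run:
```python
from h import *
im,P=cloud('wrist'); save(im,'w16.png');np.savez('w16.npz',P=P,im=im)
jp();totool([.5825,-.1164,.0165],3.83)
p=cams.camera_params('wrist');T=np.array(p['mount'])
```

```text
t 22.05 pos [ 0.5903 -0.1331  0.0599] yaw 3.6 zax [ 0.024  -0.004  -0.9997] F [-0.4 -0.2 -0.4] open 2.25 q6 -0.46
sum 3.1179 q [-0.3917  0.3179  1.8785  0.0069  0.9214 -0.4585] dq [-0.015  0.003  0.001  0.    -0.002 -0.002]
t 22.05 pos [ 0.5903 -0.1331  0.0599] yaw 3.6 zax [ 0.024  -0.004  -0.9997] F [-0.4 -0.2 -0.4] open 2.25 q6 -0.46
move cm tool [-0.77 -1.74  4.32] spin -0.004
```

View pics/w16.png

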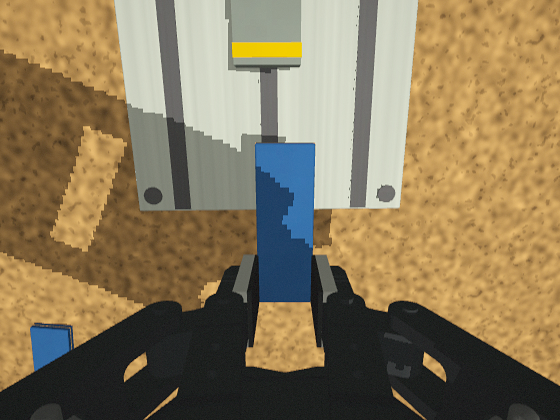

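Request:
send_rows:
  motion: [-0.2, -0.1, 0.8, 0, 1.6, -0.2, -0.1, 1.0, 0, 1.6, -0.2, 0, 1.0, 0, 1.6, -0.1, 0, 0.8, 0, 1.6, 0, 0, 0.3, 0, 1.6]

```text
time: 22.55
eef_pos: [0.5825, -0.1339, 0.017]
tcp_rot: [0.999, 0.03, 0.011, 0.002]
contact_force: [0.1, 0.1, -1.0]
opening: 0.263
```

Run:
```python
from h import *
im,P=cloud('wrist'); save(im,'w17.png');np.savez('w17.npz',P=P,im=im)
s,M=jp();totool([.5798,-.0765,.0165],3.83)
hsv=cv2.cvtColor(im,cv2.COLOR_RGB2HSV)
m=(hsv[...,0]>100)&(hsv[...,0]<125)&(hsv[...,1]>130)
Q=P[130:300,240:330][m[130:300,240:330]]
print('packer z by y'); 
for y0 in np.arange(-.125,-.06,.01):
    k=(Q[:,1]>y0)&(Q[:,1]<y0+.01); print(round(y0,3),np.nanmedian(Q[k],0).round(4))
print('front',np.nanmax(Q[:,1]))
y=(hsv[...,0]>20)&(hsv[...,0]<32)&(hsv[...,1]>200)&(P[...,2]>.03)
Q=P[y]; print('band',len(Q),cv2.minAreaRect((Q[:,:2]*1e3).astype(np.float32)),np.median(Q[:,2]))
```

```text
t 22.6 pos [ 0.5823 -0.1338  0.0167] yaw 3.43 zax [ 0.0223 -0.004  -0.9997] F [-0.3  0.4 -0.7] open 2.24 q6 -0.46
sum 3.1195 q [-0.3977  0.3716  1.9053  0.0066  0.8426 -0.4618] dq [ 0.005 -0.015 -0.007  0.002  0.019  0.001]
t 22.6 pos [ 0.5823 -0.1338  0.0167] yaw 3.43 zax [ 0.0223 -0.004  -0.9997] F [-0.3  0.4 -0.7] open 2.24 q6 -0.46
move cm tool [ 0.1  -5.73 -0.01] spin -0.007
packer z by y
-0.125 [ 0.5817 -0.1199  0.0226]
-0.115 [ 0.5812 -0.1099  0.0224]
-0.105 [ 0.5806 -0.0999  0.0223]
-0.095 [ 0.5801 -0.09    0.0222]
-0.085 [ 0.5801 -0.0805  0.0221]
-0.075 [nan nan nan]
-0.065 [nan nan nan]
front -0.07552559486148591
band 1919 ((577.2540893554688, -36.83192825317383), (30.63222312927246, 6.662139415740967), 4.243463039398193) 0.037286195691921584
  return np.nanmean(a, axis, out=out, keepdims=keepdims)
```

View pics/w17.png

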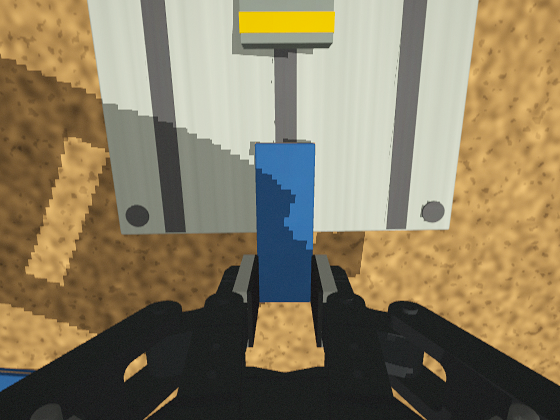

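Request:
send_rows:
  motion: [0.02, -1, 0.1, -0.007, 1.6, 0.02, -1.1, 0, 0, 1.6, 0.02, -1.1, 0, 0, 1.6, 0.02, -1.1, 0, 0, 1.6]

```text
time: 23.0
eef_pos: [0.5808, -0.0887, 0.0157]
tcp_rot: [0.999, 0.033, 0.012, 0.002]
contact_force: [0.6, 0.3, -0.5]
opening: 0.266
```

Run:
```python
from h import *
im,P=cloud('wrist'); save(im,'w18.png')
s,M=jp();totool([.5798,-.0765,.0145],3.83)
```

```text
t 23.05 pos [ 0.5804 -0.087   0.0156] yaw 3.82 zax [ 0.0228 -0.0031 -0.9997] F [-0.7  1.3 -0.3] open 2.26 q6 -0.39
sum 3.119 q [-0.3234  0.3541  1.9318  0.0058  0.833  -0.3938] dq [-0.019  0.007 -0.006 -0.01   0.001 -0.041]
t 23.05 pos [ 0.5804 -0.087   0.0156] yaw 3.82 zax [ 0.0228 -0.0031 -0.9997] F [-0.7  1.3 -0.3] open 2.26 q6 -0.39
move cm tool [ 0.01 -1.05  0.11] spin -0.0
```

View pics/w18.png

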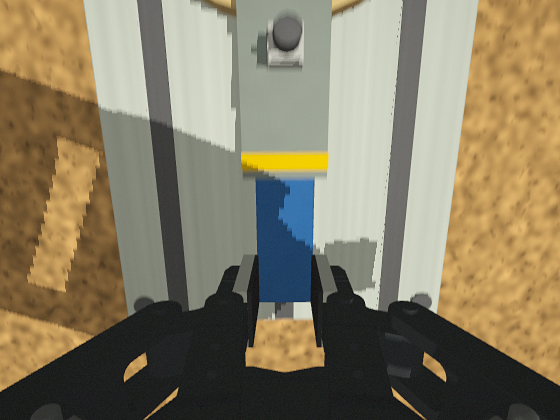

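Request:
send_rows:
  motion: [0, -0.6, 0, 0, 1.6, 0, -0.4, 0.1, 0, 1.6, 0, 0, 0.15, 0, 1.6, 0, 0, 0.1, 0, 1.6]

```text
time: 23.45
eef_pos: [0.5805, -0.0747, 0.0129]
tcp_rot: [0.999, 0.035, 0.012, 0.002]
contact_force: [0.0, -0.4, 0.7]
opening: 0.263
```

Run:
```python
from h import *
s,M=jp();totool([.5798,-.0765,.0125],3.83)
```

```text
t 23.45 pos [ 0.5805 -0.0747  0.0129] yaw 3.97 zax [ 0.0247 -0.0039 -0.9997] F [ 0.  -0.4  0.7] open 2.25 q6 -0.38
sum 3.1168 q [-0.3028  0.3548  1.9374  0.005   0.8246 -0.3755] dq [ 0.004  0.015  0.002 -0.003 -0.019  0.001]
t 23.45 pos [ 0.5805 -0.0747  0.0129] yaw 3.97 zax [ 0.0247 -0.0039 -0.9997] F [ 0.  -0.4  0.7] open 2.25 q6 -0.38
move cm tool [-0.08  0.17  0.04] spin 0.003
```

Request:
send_rows:
  motion: [0, 0, 0, 0, 4.4, 0, 0, 0, 0, 4.4, 0, 0, 0, 0, 4.4, 0, 0, -1, 0, 4.4, 0, 0.5, -1.5, 0, 4.4, 0, 1.5, -2, 0, 4.4, 0, 2, -2, 0, 4.4, 0, 2, -1.5, 0, 4.4]

```text
time: 24.25
eef_pos: [0.5813, -0.1356, 0.0972]
tcp_rot: [0.999, 0.036, 0.01, 0.002]
contact_force: [0.9, 0.4, 0.4]
opening: 0.509
```

Run:
```python
from h import *
im,P=cloud('wrist'); save(im,'w19.png');packers(P,im)
s,M=jp()
```

```text
[ 269   76   39   74 2740] [ 0.58   -0.0644  0.0179] [580.2 -65.7] [23.4 44.4] 3.3
[ 76 296  33  34 733] [ 0.4402 -0.217   0.0062] [ 442.6 -221.5] [30.2 24.8] 88.4
t 24.3 pos [ 0.5836 -0.1394  0.1008] yaw 3.99 zax [ 0.027  -0.0074 -0.9996] F [ 1.7 -0.2  2.7] open 4.43 q6 -0.48
sum 3.1139 q [-0.405   0.2488  1.8781  0.0047  0.987  -0.4771] dq [ 0.026  0.007 -0.007  0.02  -0.071  0.066]
```

View pics/w19.png

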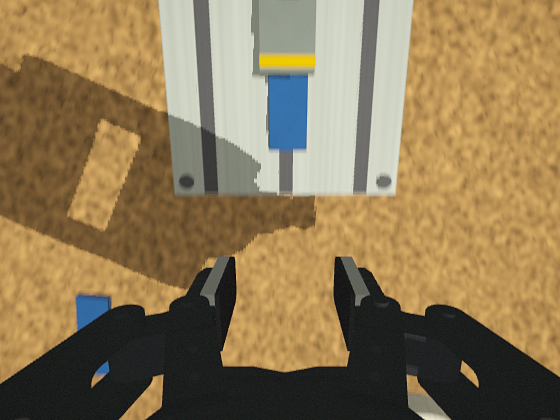

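Request:
send_rows:
  motion: [-1.8, 1.3, 0, 0.02, 4.4, -1.9, 1.45, 0, 0.02, 4.4, -1.9, 1.45, 0, 0.02, 4.4, -1.9, 1.45, 0, 0.02, 4.4, -1.9, 1.45, 0, 0.02, 4.4, -1.9, 1.45, 0, 0.01, 4.4, -1.9, 1.4, 0, 0, 4.4, -1.4, 1, 0, 0, 4.4, 0, 0, 0, 0, 4.4]

```text
time: 25.2
eef_pos: [0.4368, -0.2565, 0.109]
tcp_rot: [0.999, -0.024, 0.022, 0.008]
contact_force: [0.9, 0.4, 0.0]
opening: 0.519
```

Run:
```python
from h import *
im,P=cloud('wrist'); save(im,'w20.png');packers(P,im)
s,M=jp();totool([.4414,-.2637,.04],-2.3)
```

```text
[ 267  141   33   94 2972] [ 0.4416 -0.2386  0.0059] [ 441.6 -240.5] [69.1 23.4] 87.3
[432 284  36  25 527] [ 0.5739 -0.3382  0.0057] [ 574.5 -339.6] [19.5 24.7] 68.0
[ 253  286   37   76 2099] [ 0.4264 -0.3519  0.006 ] [ 426.4 -353.6] [23.6 70.1] 2.9
t 25.25 pos [ 0.4376 -0.2562  0.1092] yaw -2.71 zax [ 0.0445 -0.0173 -0.9989] F [-0.3  0.3  0. ] open 4.4 q6 -0.7
sum 3.0971 q [-0.7386  0.0297  2.1082  0.0209  0.9593 -0.7026] dq [ 0.029  0.018 -0.017  0.007 -0.006  0.007]
t 25.25 pos [ 0.4376 -0.2562  0.1092] yaw -2.71 zax [ 0.0445 -0.0173 -0.9989] F [-0.3  0.3  0. ] open 4.4 q6 -0.7
move cm tool [0.1  0.62 6.94] spin -0.007
```

View pics/w20.png

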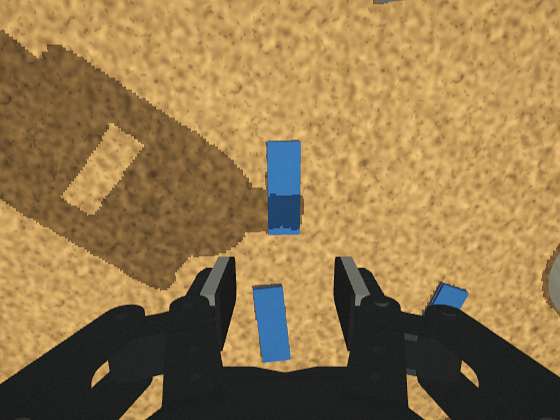

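Request:
send_rows:
  motion: [0, 0, -2, 0, 4.4, 0, 0, -2, 0, 4.4, 0, 0, -2, 0, 4.4, 0, 0, -2, 0, 4.4, 0, 0, -2, 0, 4.4, 0, 0, -2, 0, 4.4, 0, 0, -2, 0, 4.4]

```text
time: 25.95
eef_pos: [0.4342, -0.2487, 0.2538]
tcp_rot: [0.999, -0.022, 0.022, 0.006]
contact_force: [-0.2, -0.1, 0.0]
opening: 0.516
```

Run:
```python
from h import *
s,M=jp();totool([.4406,-.2635,.04],-2.5)
```

```text
t 25.95 pos [ 0.4342 -0.2487  0.2538] yaw -2.51 zax [ 0.0442 -0.0128 -0.9989] F [-0.2 -0.1  0. ] open 4.41 q6 -0.7
sum 3.1003 q [-0.7333 -0.151   1.997   0.0211  1.2543 -0.6954] dq [ 0.012 -0.197 -0.221  0.002  0.41   0.009]
t 25.95 pos [ 0.4342 -0.2487  0.2538] yaw -2.51 zax [ 0.0442 -0.0128 -0.9989] F [-0.2 -0.1  0. ] open 4.41 q6 -0.7
move cm tool [-0.25  1.22 21.41] spin -0.0
```

Request:
send_rows:
  motion: [0, 0, 0, 0, 4.4, 0, 0, 0, 0, 4.4, 0, 0, 0, 0, 4.4, -0.05, 0.1, 1.2, 0, 4.4, -0.05, 0.1, 1.2, 0, 4.4, -0.05, 0.1, 1.2, 0, 4.4, -0.05, 0.1, 1.2, 0, 4.4, 0, 0.1, 1.2, 0, 4.4, 0, 0.1, 1.2, 0, 4.4, 0, 0.1, 1.2, 0, 4.4, 0, 0.1, 1.2, 0, 4.4]

```text
time: 27.05
eef_pos: [0.4372, -0.2563, 0.1479]
tcp_rot: [1.0, -0.021, 0.022, 0.005]
contact_force: [-0.3, 0.9, -0.3]
opening: 0.521
```

Run:
```python
from h import *
s,M=jp();totool([.4406,-.2635,.04],-2.5)
```

```text
t 27.05 pos [ 0.4372 -0.2563  0.1479] yaw -2.4 zax [ 0.0437 -0.011  -0.999 ] F [-0.3  0.9 -0.3] open 4.45 q6 -0.71
sum 3.102 q [-0.7415 -0.0241  2.082   0.0248  1.0441 -0.7114] dq [-0.012  0.196  0.075  0.006 -0.269 -0.02 ]
t 27.05 pos [ 0.4372 -0.2563  0.1479] yaw -2.4 zax [ 0.0437 -0.011  -0.999 ] F [-0.3  0.9 -0.3] open 4.45 q6 -0.71
move cm tool [-0.1   0.61 10.8 ] spin 0.002
```

Request:
send_rows:
  motion: [-0.05, 0.2, 2, 0, 4.4, -0.05, 0.2, 2, 0, 4.4, 0, 0.1, 2, 0, 4.4, 0, 0.1, 2, 0, 4.4, 0, 0, 1.5, 0, 4.4]

```text
time: 27.55
eef_pos: [0.4412, -0.2649, 0.048]
tcp_rot: [0.999, -0.021, 0.023, 0.006]
contact_force: [0.1, 0.2, -0.1]
opening: 0.511
```

Run:
```python
from h import *
im,P=cloud('wrist'); save(im,'w21.png');packers(P,im)
s,M=jp();totool([.4406,-.2635,.003],-2.5)
```

```text
[ 257  134   45  122 5125] [ 0.4418 -0.2376  0.006 ] [ 441.8 -240.4] [69.  23.5] 87.2
[480 319  33  21 286] [ 0.5783 -0.3338  0.0057] [ 577.  -332.1] [ 8.3 23.9] 52.6
[ 240  321   43   50 1685] [ 0.4264 -0.3342  0.006 ] [ 425.8 -336.8] [23.5 36.9] 2.9
[460 360  19  26 199] [ 0.5623 -0.3664  0.0059] [ 562.7 -366.8] [ 6.2 24.6] 42.6
t 27.6 pos [ 0.4399 -0.2636  0.0456] yaw -2.42 zax [ 0.0434 -0.0106 -0.999 ] F [-1.3  1.  -0.8] open 4.4 q6 -0.73
sum 3.1028 q [-0.7487  0.1508  2.1179  0.0293  0.8341 -0.7256] dq [ 0.003 -0.035  0.013 -0.003  0.085  0.   ]
t 27.6 pos [ 0.4399 -0.2636  0.0456] yaw -2.42 zax [ 0.0434 -0.0106 -0.999 ] F [-1.3  1.  -0.8] open 4.4 q6 -0.73
move cm tool [-0.12 -0.05  4.25] spin 0.001
```

View pics/w21.png

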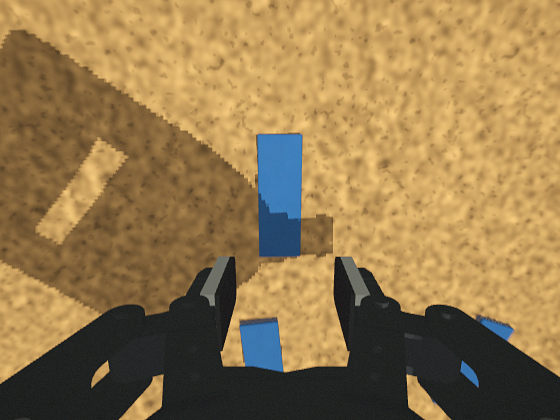

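Request:
send_rows:
  motion: [-0.1, 0, 1.5, 0, 4.4, 0, 0, 1.5, 0, 4.4, 0, 0, 0.9, 0, 4.4, 0, 0, 0.2, 0, 4.4]

```text
time: 28.0
eef_pos: [0.4412, -0.2646, 0.0026]
tcp_rot: [1.0, -0.021, 0.022, 0.005]
contact_force: [-0.5, -0.4, 0.5]
opening: 0.516
```

Run:
```python
from h import *
s,M=jp();totool([.4407,-.2634,.0015],-2.5)
```

```text
t 28.0 pos [ 0.4412 -0.2646  0.0026] yaw -2.42 zax [ 0.0437 -0.011  -0.999 ] F [-0.5 -0.4  0.5] open 4.41 q6 -0.73
sum 3.1023 q [-0.7484  0.2354  2.121   0.0319  0.7459 -0.729 ] dq [ 0.001  0.039 -0.012  0.002 -0.042 -0.001]
t 28.0 pos [ 0.4412 -0.2646  0.0026] yaw -2.42 zax [ 0.0437 -0.011  -0.999 ] F [-0.5 -0.4  0.5] open 4.41 q6 -0.73
move cm tool [-0.06 -0.12  0.1 ] spin 0.001
```

Request:
send_rows:
  motion: [-0.05, -0.1, 0.15, 0, 1.6, 0, 0, 0.05, 0, 1.6, 0, 0, 0, 0, 1.6, 0, 0, 0, 0, 1.6, 0, 0, 0, 0, 1.6]

```text
time: 28.5
eef_pos: [0.4424, -0.2649, 0.0029]
tcp_rot: [0.999, -0.021, 0.024, 0.007]
contact_force: [-0.5, -0.6, -0.6]
opening: 0.266
```

Run:
```python
from h import *
s,M=jp()
```

```text
t 28.5 pos [ 0.4424 -0.2649  0.0029] yaw -2.4 zax [ 0.0472 -0.0142 -0.9988] F [-0.5 -0.6 -0.6] open 2.27 q6 -0.73
sum 3.0976 q [-0.7471  0.235   2.1208  0.032   0.7418 -0.7281] dq [ 0.001 -0.006 -0.002 -0.001  0.    -0.   ]
```

Request:
send_rows:
  motion: [0, 0, -1.5, 0, 1.6, 0, 0, -1.5, 0, 1.6, 0, 0, -1.5, 0, 1.6, 0, 0, -1.5, 0, 1.6]

```text
time: 28.9
eef_pos: [0.438, -0.2627, 0.0628]
tcp_rot: [1.0, -0.021, 0.022, 0.005]
contact_force: [-0.1, 0.0, -0.1]
opening: 0.266
```

Run:
```python
from h import *
im,P=cloud('wrist'); save(im,'w22.png')
s,M=jp();totool([.5825,-.13,.06],3.83)
```

```text
t 28.95 pos [ 0.4395 -0.264   0.0656] yaw -2.4 zax [ 0.047  -0.0141 -0.9988] F [2.2 0.2 1.4] open 2.31 q6 -0.73
sum 3.0978 q [-0.7498  0.1126  2.1152  0.0285  0.87   -0.7256] dq [-0.001  0.027 -0.017  0.006 -0.078 -0.002]
t 28.95 pos [ 0.4395 -0.264   0.0656] yaw -2.4 zax [ 0.047  -0.0141 -0.9988] F [2.2 0.2 1.4] open 2.31 q6 -0.73
move cm tool [ 13.69 -14.     1.04] spin -0.109
```

View pics/w22.png

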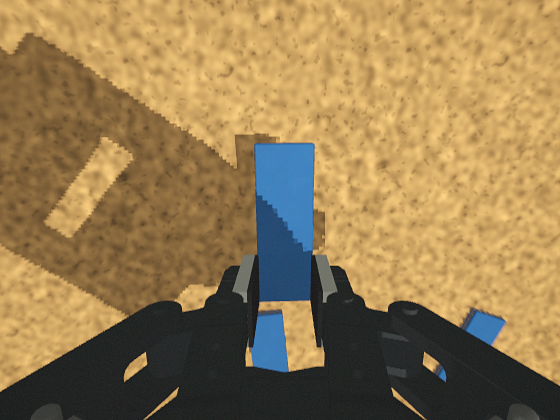

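Request:
send_rows:
  motion: [1.5, -1.5, 0.1, -0.015, 1.6, 1.7, -1.7, 0.1, -0.015, 1.6, 1.7, -1.7, 0.1, -0.015, 1.6, 1.7, -1.7, 0.1, -0.015, 1.6, 1.7, -1.7, 0.1, -0.015, 1.6, 1.7, -1.7, 0.1, -0.015, 1.6, 1.5, -1.6, 0.1, -0.015, 1.6, 1, -1, 0.1, 0, 1.6, 0, 0, 0, 0, 1.6]

```text
time: 29.85
eef_pos: [0.569, -0.134, 0.0616]
tcp_rot: [0.999, 0.032, 0.026, 0.01]
contact_force: [-0.2, -0.8, 0.2]
opening: 0.27
```

Run:
```python
from h import *
im,P=cloud('wrist'); save(im,'w23.png')
s,M=jp();totool([.5825,-.13,.03],3.83)
```

```text
t 29.9 pos [ 0.5685 -0.1345  0.0615] yaw 3.67 zax [ 0.0512 -0.0184 -0.9985] F [-0.5  0.5  0. ] open 2.29 q6 -0.47
sum 3.0873 q [-0.4074  0.261   1.9484  0.0044  0.8779 -0.4737] dq [-0.027 -0.012  0.014 -0.006  0.005 -0.008]
t 29.9 pos [ 0.5685 -0.1345  0.0615] yaw 3.67 zax [ 0.0512 -0.0184 -0.9985] F [-0.5  0.5  0. ] open 2.29 q6 -0.47
move cm tool [ 1.27 -0.43  3.21] spin -0.003
```

View pics/w23.png

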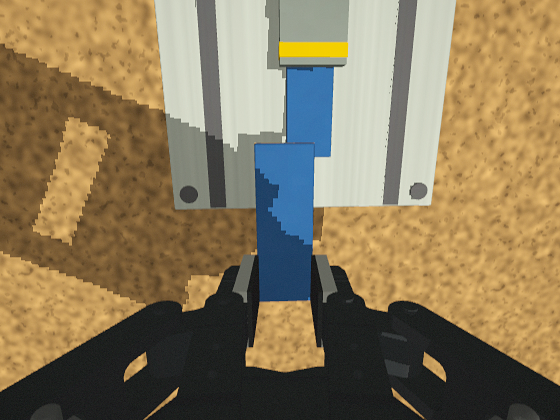

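Request:
send_rows:
  motion: [0.4, 0, 1.0, 0, 1.6, 0.4, 0, 1.0, 0, 1.6, 0.4, 0, 1.0, 0, 1.6, 0.1, 0, 0.4, 0, 1.6]

```text
time: 30.3
eef_pos: [0.5827, -0.1367, 0.0254]
tcp_rot: [0.999, 0.03, 0.025, 0.01]
contact_force: [0.7, 0.1, 0.3]
opening: 0.264
```

```bash
cat > m.py <<'E'
from h import *
import sys
im,P=cloud('wrist'); save(im,sys.argv[1])
s,M=jp();totool([.5798,-.0765,.0224],3.83)
hsv=cv2.cvtColor(im,cv2.COLOR_RGB2HSV)
m=(hsv[...,0]>100)&(hsv[...,0]<125)&(hsv[...,1]>130)
m[:, :240]=0; m[:,335:]=0
Q=P[m]; Q=Q[Q[:,2]>.0195]
c=cv2.minAreaRect((Q[:,:2]*1e3).astype(np.float32)); print(c)
A=np.c_[Q[:,0]-.58,Q[:,1]+.1,np.ones(len(Q))]; k,_,_,_=np.linalg.lstsq(A,Q[:,2],rcond=None); print('plane slope x,y, z at (.58,-.1)',k.round(4))
for sx in (-.012,.012):
    print('front z',(k@[c[0][0]/1e3+sx-.58,Q[:,1].max()+.1,1]).round(4), 'rear',(k@[c[0][0]/1e3+sx-.58,Q[:,1].min()+.1,1]).round(4), Q[:,1].min().round(4),Q[:,1].max().round(4))
E
python3 m.py w24.png
```

```text
t 30.35 pos [ 0.5823 -0.1366  0.0249] yaw 3.47 zax [ 0.0497 -0.0188 -0.9986] F [-0.4 -0.  -1. ] open 2.28 q6 -0.46
sum 3.0885 q [-0.4008  0.3464  1.9211  0.0029  0.821  -0.4629] dq [ 0.003 -0.023  0.009  0.001  0.025 -0.003]
t 30.35 pos [ 0.5823 -0.1366  0.0249] yaw 3.47 zax [ 0.0497 -0.0188 -0.9986] F [-0.4 -0.  -1. ] open 2.28 q6 -0.46
move cm tool [ 0.1  -6.02  0.12] spin -0.006
((580.6115112304688, -95.19656372070312), (24.576677322387695, 106.64740753173828), 2.1318917274475098)
plane slope x,y, z at (.58,-.1) [ 0.0033 -0.0222  0.0296]
front z 0.0283 rear 0.0306 -0.1488 -0.0416
front z 0.0283 rear 0.0307 -0.1488 -0.0416
```

View pics/w24.png

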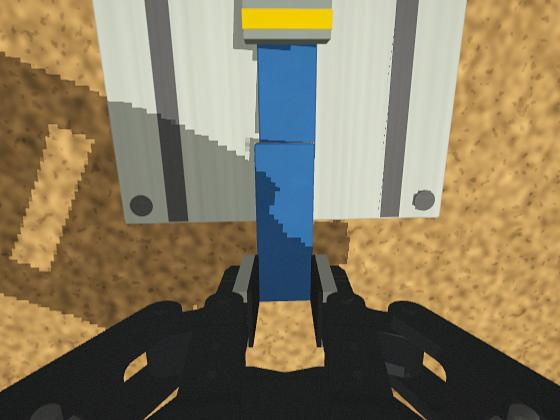

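```bash
sed -i 's/Q=P\[m\]; Q=Q\[Q\[:,2\]>.0195\]/m[:146]=0; m[300:]=0; Q=P[m]; Q=Q[Q[:,2]>.0195]/' m.py; python3 m.py w24.png
```

```text
t 30.4 pos [ 0.5825 -0.1366  0.0256] yaw 3.49 zax [ 0.0501 -0.0189 -0.9986] F [-0.8 -0.1 -0.3] open 2.24 q6 -0.46
sum 3.088 q [-0.4007  0.3452  1.921   0.0029  0.8218 -0.463 ] dq [ 0.003 -0.023 -0.006 -0.001  0.008 -0.001]
t 30.4 pos [ 0.5825 -0.1366  0.0256] yaw 3.49 zax [ 0.0501 -0.0189 -0.9986] F [-0.8 -0.1 -0.3] open 2.24 q6 -0.46
move cm tool [ 0.08 -6.02  0.19] spin -0.006
((581.039306640625, -113.92347717285156), (23.92469024658203, 68.44910430908203), 3.454146385192871)
plane slope x,y, z at (.58,-.1) [ 0.0048 -0.0127  0.0293]
front z 0.029 rear 0.0298 -0.1483 -0.0792
front z 0.0291 rear 0.0299 -0.1483 -0.0792
```

Request:
send_rows:
  motion: [0.03, -1, 0.15, -0.005, 1.6, 0.03, -1, 0.1, 0, 1.6]

```text
time: 30.6
eef_pos: [0.5822, -0.1169, 0.0228]
tcp_rot: [0.999, 0.032, 0.025, 0.01]
contact_force: [0.3, 0.1, -0.4]
opening: 0.265
```

```bash
python3 m.py w25.png
```

```text
t 30.65 pos [ 0.582  -0.1154  0.0226] yaw 3.72 zax [ 0.0503 -0.0185 -0.9986] F [-0.2  1.1 -0.1] open 2.26 q6 -0.43
sum 3.088 q [-3.6700e-01  3.4100e-01  1.9337e+00  1.1000e-03  8.1330e-01 -4.3210e-01] dq [-0.008 -0.    -0.002 -0.008  0.006 -0.035]
t 30.65 pos [ 0.582  -0.1154  0.0226] yaw 3.72 zax [ 0.0503 -0.0185 -0.9986] F [-0.2  1.1 -0.1] open 2.26 q6 -0.43
move cm tool [ 0.04 -3.89 -0.06] spin -0.002
((580.9141235351562, -94.27008056640625), (23.869234085083008, 68.58934020996094), 3.709359884262085)
plane slope x,y, z at (.58,-.1) [ 0.0061 -0.0132  0.0274]
front z 0.0268 rear 0.0277 -0.1286 -0.0596
front z 0.027 rear 0.0279 -0.1286 -0.0596
```

Request:
send_rows:
  motion: [0.02, -0.8, 0.1, 0, 1.6]

```text
time: 30.75
eef_pos: [0.5821, -0.107, 0.022]
tcp_rot: [0.999, 0.032, 0.025, 0.01]
contact_force: [0.1, -0.3, 0.2]
opening: 0.264
```

```bash
python3 m.py w26.png
```

```text
t 30.8 pos [ 0.5813 -0.1053  0.0214] yaw 3.77 zax [ 0.0498 -0.0175 -0.9986] F [-0.8  1.2  0.5] open 2.25 q6 -0.42
sum 3.0887 q [-3.5110e-01  3.3890e-01  1.9395e+00  1.0000e-03  8.1030e-01 -4.1700e-01] dq [-0.011  0.005  0.004 -0.009  0.006 -0.028]
t 30.8 pos [ 0.5813 -0.1053  0.0214] yaw 3.77 zax [ 0.0498 -0.0175 -0.9986] F [-0.8  1.2  0.5] open 2.25 q6 -0.42
move cm tool [ 0.04 -2.88 -0.16] spin -0.001
((580.6860961914062, -84.21087646484375), (23.7496280670166, 68.4473876953125), 3.749528169631958)
plane slope x,y, z at (.58,-.1) [ 0.0052 -0.0132  0.0267]
front z 0.026 rear 0.0269 -0.1189 -0.0496
front z 0.0261 rear 0.0271 -0.1189 -0.0496
```

Request:
send_rows:
  motion: [0.02, -0.9, 0, 0, 1.6, 0.01, -0.9, -0.02, 0, 1.6]

```text
time: 31.0
eef_pos: [0.5806, -0.0861, 0.0216]
tcp_rot: [0.999, 0.033, 0.025, 0.01]
contact_force: [-0.7, -0.8, -0.2]
opening: 0.265
```

```bash
sed -i 's/m\[:146\]=0/m[:int(sys.argv[2])]=0/' m.py; python3 m.py w27.png 185
```

```text
t 31.05 pos [ 0.5804 -0.0848  0.0215] yaw 3.82 zax [ 0.0502 -0.017  -0.9986] F [ 0.2  0.9 -0.2] open 2.3 q6 -0.38
sum 3.0885 q [-3.1770e-01  3.3080e-01  1.9501e+00 -7.0000e-04  8.0770e-01 -3.8340e-01] dq [-0.017  0.007 -0.005 -0.009 -0.    -0.035]
t 31.05 pos [ 0.5804 -0.0848  0.0215] yaw 3.82 zax [ 0.0502 -0.017  -0.9986] F [ 0.2  0.9 -0.2] open 2.3 q6 -0.38
move cm tool [ 0.   -0.83 -0.1 ] spin -0.0
((579.685546875, -70.00436401367188), (23.8262996673584, 55.34391784667969), 3.715810775756836)
plane slope x,y, z at (.58,-.1) [ 0.0026 -0.0097  0.0266]
front z 0.026 rear 0.0265 -0.0978 -0.0427
front z 0.0261 rear 0.0266 -0.0978 -0.0427
```

View pics/w27.png

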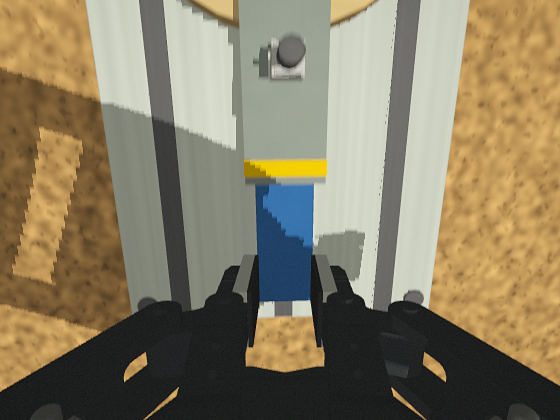

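Request:
send_rows:
  motion: [0, -0.8, 0, 0, 1.6, 0, -0.1, 0.1, 0, 1.6, 0, 0, 0.1, 0, 1.6]

```text
time: 31.35
eef_pos: [0.5801, -0.0741, 0.0197]
tcp_rot: [0.999, 0.034, 0.025, 0.01]
contact_force: [0.9, -0.1, 0.1]
opening: 0.266
```

```bash
python3 m.py w28.png 200
```

```text
t 31.4 pos [ 0.58   -0.0742  0.0195] yaw 3.89 zax [ 0.0509 -0.0171 -0.9986] F [0.3 0.  1.4] open 2.27 q6 -0.37
sum 3.0879 q [-3.001e-01  3.306e-01  1.955e+00 -1.900e-03  8.022e-01 -3.662e-01] dq [-0.006  0.004 -0.002  0.002  0.008 -0.002]
t 31.4 pos [ 0.58   -0.0742  0.0195] yaw 3.89 zax [ 0.0509 -0.0171 -0.9986] F [0.3 0.  1.4] open 2.27 q6 -0.37
move cm tool [-0.02  0.23 -0.29] spin 0.001
((579.5762329101562, -66.09850311279297), (23.840576171875, 39.22664260864258), 2.4919376373291016)
plane slope x,y, z at (.58,-.1) [ 0.0043 -0.0082  0.0248]
front z 0.0243 rear 0.0246 -0.0858 -0.0461
front z 0.0244 rear 0.0247 -0.0858 -0.0461
```

Request:
send_rows:
  motion: [0, 0, 0, 0, 4.4, 0, 0, 0, 0, 4.4, 0, 0, 0, 0, 4.4, 0, 0, -1, 0, 4.4, 0, 0.5, -1.5, 0, 4.4, 0, 1, -2, 0, 4.4, 0, 1, -2, 0, 4.4, 0, 1, -2, 0, 4.4, 0, 0, -1, 0, 4.4]

```text
time: 32.3
eef_pos: [0.5772, -0.1109, 0.1226]
tcp_rot: [0.999, 0.033, 0.025, 0.01]
contact_force: [-0.3, -0.1, -0.1]
opening: 0.518
```

Run:
```python
from h import *
im,P=cloud('wrist'); save(im,'w29.png');np.savez('w29.npz',P=P,im=im);packers(P,im)
s,M=jp()
im,P=cloud('scene');save(cv2.resize(im[150:280,160:360],None,fx=4,fy=4),'s29.png')
```

```text
[ 267  116   35   63 2122] [ 0.5792 -0.064   0.0239] [579.4 -66.1] [23.6 44.8] 4.2
t 32.35 pos [ 0.5779 -0.1106  0.1239] yaw 3.85 zax [ 0.0531 -0.0188 -0.9984] F [ 1.  -0.   1.2] open 4.37 q6 -0.43
sum 3.0852 q [-3.619e-01  1.807e-01  1.912e+00  1.500e-03  9.925e-01 -4.293e-01] dq [ 0.013  0.03   0.011  0.006 -0.055  0.006]
```

View pics/w29.png

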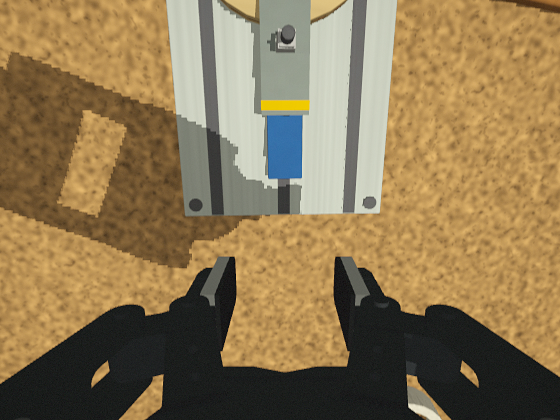

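View pics/s29.png

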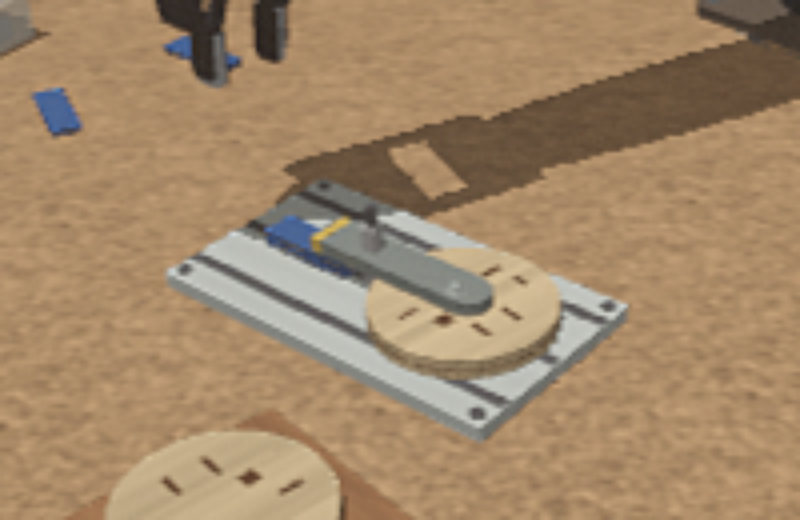

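Request:
send_rows:
  motion: [0, -1.3, -3, 0, 0, 0, -1.3, -3, 0, 0, 0, -1.3, -3, 0, 0, 0, -1.3, -3, 0, 0, 0, -1, -3, 0, 0, 0, 0, 0, 0, 0, 0, 0, 0, 0, 0, 0, 0, 0, 0, 0]

```text
time: 33.2
eef_pos: [0.5602, -0.0391, 0.2661]
tcp_rot: [0.999, 0.034, 0.017, 0.006]
contact_force: [0.2, 0.0, -0.7]
opening: 0.0
```

Run:
```python
from h import *
s,M=jp();totool([.5767,-.0306,.06],3.84)
```

```text
t 33.2 pos [ 0.5602 -0.0391  0.2661] yaw 3.96 zax [ 0.0347 -0.0111 -0.9993] F [ 0.2  0.  -0.7] open 0.0 q6 -0.32
sum 3.1052 q [-0.2493 -0.0096  1.8422 -0.0023  1.2726 -0.3175] dq [ 0.002  0.013  0.033 -0.003 -0.002 -0.002]
t 33.2 pos [ 0.5602 -0.0391  0.2661] yaw 3.96 zax [ 0.0347 -0.0111 -0.9993] F [ 0.2  0.  -0.7] open 0.0 q6 -0.32
move cm tool [ 1.01 -1.01 20.64] spin 0.002
```

Request:
send_rows:
  motion: [0.05, -0.05, 1.2, 0, 0, 0.05, -0.05, 1.2, 0, 0, 0.05, -0.05, 1.2, 0, 0, 0.05, -0.05, 1.2, 0, 0, 0.05, -0.05, 1.2, 0, 0, 0.05, -0.05, 1.2, 0, 0, 0.05, -0.05, 1.2, 0, 0, 0.05, -0.05, 1.2, 0, 0, 0.05, -0.05, 1.2, 0, 0]

```text
time: 34.1
eef_pos: [0.5649, -0.0355, 0.1421]
tcp_rot: [0.999, 0.033, 0.012, 0.005]
contact_force: [-0.6, -0.2, 0.4]
opening: 0.001
```

Run:
```python
from h import *
s,M=jp();totool([.5767,-.0306,.06],3.84)
```

```text
t 34.1 pos [ 0.5649 -0.0355  0.1421] yaw 3.84 zax [ 0.0237 -0.0085 -0.9997] F [-0.6 -0.2  0.4] open 0.01 q6 -0.31
sum 3.1165 q [-0.2408  0.1266  1.936  -0.003   1.054  -0.3062] dq [ 0.013  0.174  0.067 -0.002 -0.244  0.014]
t 34.1 pos [ 0.5649 -0.0355  0.1421] yaw 3.84 zax [ 0.0237 -0.0085 -0.9997] F [-0.6 -0.2  0.4] open 0.01 q6 -0.31
move cm tool [ 1.02 -0.49  8.23] spin -0.0
```

Repeat the cycle once more to level the tool.

Request:
send_rows:
  motion: [0.2, 0, -3, 0, 0, 0.2, 0, -3, 0, 0, 0.2, 0, -3, 0, 0, 0, 0, -3, 0, 0, 0, 0, 0, 0, 0, 0, 0, 0, 0, 0, 0, 0, 0, 0, 0]

```text
time: 34.8
eef_pos: [0.5669, -0.0334, 0.2571]
tcp_rot: [0.999, 0.034, 0.007, 0.003]
contact_force: [-0.1, -0.1, -0.2]
opening: 0.002
```

Request:
send_rows:
  motion: [0.05, 0, 1.2, 0, 0, 0.05, 0, 1.2, 0, 0, 0.05, 0, 1.2, 0, 0, 0.05, 0, 1.2, 0, 0, 0, 0, 1.2, 0, 0, 0, 0, 1.2, 0, 0, 0, 0, 1.2, 0, 0, 0, 0, 1.2, 0, 0, 0, 0, 1.2, 0, 0, 0, 0, 1.2, 0, 0]

```text
time: 35.8
eef_pos: [0.567, -0.0332, 0.1205]
tcp_rot: [0.999, 0.033, 0.002, 0.002]
contact_force: [-0.0, 1.0, -0.9]
opening: -0.001
```

Run:
```python
from h import *
s,M=jp();totool([.5775,-.0306,.06],3.84)
```

```text
t 35.8 pos [ 0.567  -0.0332  0.1205] yaw 3.83 zax [ 0.0041 -0.0037 -1.    ] F [-0.   1.  -0.9] open -0.01 q6 -0.3
sum 3.1367 q [-0.2359  0.1687  1.9322 -0.0031  1.0358 -0.3012] dq [-0.001  0.169  0.073  0.    -0.247 -0.001]
t 35.8 pos [ 0.567  -0.0332  0.1205] yaw 3.83 zax [ 0.0041 -0.0037 -1.    ] F [-0.   1.  -0.9] open -0.01 q6 -0.3
move cm tool [ 1.04 -0.21  6.05] spin -0.0
```

Tool is now nearly vertical. Lower toward the heel.

Request:
send_rows:
  motion: [0.25, -0.05, 1.2, 0, 0, 0.25, -0.05, 1.2, 0, 0, 0.25, 0, 1.2, 0, 0, 0.2, 0, 1.2, 0, 0, 0, 0, 0.8, 0, 0]

```text
time: 36.3
eef_pos: [0.5776, -0.0316, 0.059]
tcp_rot: [0.999, 0.033, 0.002, 0.002]
contact_force: [-0.5, 0.2, -0.9]
opening: 0.0
```

Run:
```python
from h import *
im,P=cloud('wrist'); save(im,'w30.png')
s,M=jp();totool([.5775,-.0306,.038],3.84)
im,P=cloud('scene');save(cv2.resize(im[150:280,160:360],None,fx=4,fy=4),'s30.png')
```

```text
t 36.35 pos [ 0.5765 -0.0315  0.0577] yaw 3.82 zax [ 0.0017 -0.0031 -1.    ] F [-1.3  0.9 -0.9] open -0.01 q6 -0.29
sum 3.1393 q [-0.229   0.2786  1.9341 -0.0033  0.9266 -0.2938] dq [-0.002 -0.022  0.011 -0.003  0.045  0.001]
t 36.35 pos [ 0.5765 -0.0315  0.0577] yaw 3.82 zax [ 0.0017 -0.0031 -1.    ] F [-1.3  0.9 -0.9] open -0.01 q6 -0.29
move cm tool [ 0.1  -0.09  1.97] spin -0.0
```

View pics/w30.png

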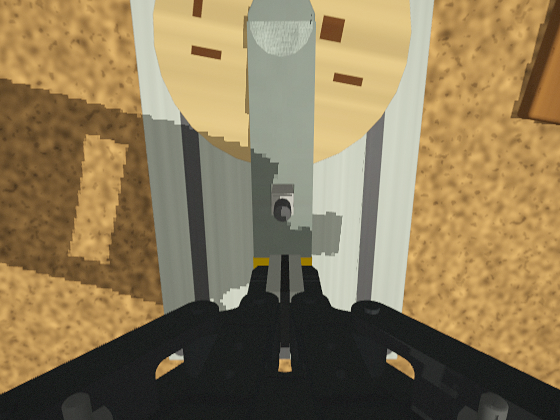

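View pics/s30.png

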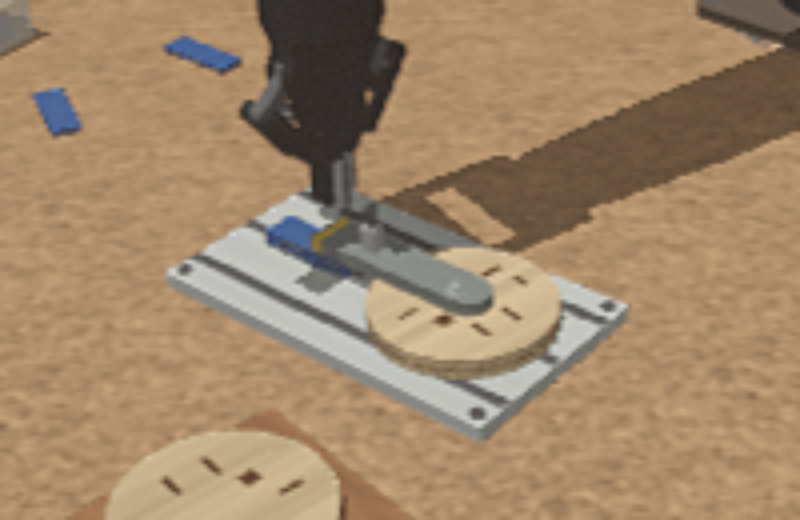

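Request:
send_rows:
  motion: [0.05, -0.05, 0.8, 0, 0, 0, 0, 0.8, 0, 0, 0, 0, 0.4, 0, 0]

```text
time: 36.7
eef_pos: [0.5786, -0.0313, 0.0388]
tcp_rot: [0.999, 0.033, 0.003, 0.002]
contact_force: [0.3, 0.0, 0.8]
opening: -0.001
```

Run:
```python
from h import *
s,M=jp()
```

```text
t 36.7 pos [ 0.5786 -0.0313  0.0388] yaw 3.83 zax [ 0.0053 -0.004  -1.    ] F [0.3 0.  0.8] open -0.01 q6 -0.29
sum 3.1356 q [-0.2279  0.3103  1.936  -0.0034  0.8893 -0.2926] dq [-0.002  0.062  0.006  0.    -0.076  0.   ]
```

Request:
send_rows:
  motion: [-0.1, 0, 0.3, 0, 0, 0, 0, 0.25, 0, 0, 0, 0, 0.25, 0, 0]

```text
time: 37.0
eef_pos: [0.5782, -0.0317, 0.0346]
tcp_rot: [0.999, 0.034, 0.001, 0.002]
contact_force: [-8.4, 1.8, 18.1]
opening: 0.001
```

Run:
```python
from h import *
s,M=jp()
```

```text
t 37.0 pos [ 0.5782 -0.0317  0.0346] yaw 3.87 zax [ 0.0027 -0.0041 -1.    ] F [-8.4  1.8 18.1] open 0.01 q6 -0.29
sum 3.138 q [-0.2285  0.3175  1.9361 -0.0043  0.8844 -0.2934] dq [ 0.001  0.013 -0.015 -0.001  0.021 -0.002]
```

Request:
send_rows:
  motion: [-0.08, 0, 0.25, 0, 0]

```text
time: 37.1
eef_pos: [0.578, -0.0318, 0.0347]
tcp_rot: [0.999, 0.034, 0.001, 0.002]
contact_force: [-3.8, 1.1, 11.8]
opening: -0.002
```

Run:
```python
from h import *
jp()
im,P=cloud('wrist'); save(im,'w31.png')
im2,P2=cloud('scene');save(cv2.resize(im2[150:280,160:360],None,fx=4,fy=4),'s31.png')
jp()
# strap top slope along plate y
Q=P.reshape(-1,3); u=np.array([-.0668,.9978,0]); o=np.array([.5748,-.0017,0])
a=(Q-o)@u; b=(Q-o)@np.array([.9978,.0668,0])
for lo,hi in [(8,20),(20,35),(35,50),(50,65),(65,80),(80,90)]:
    k=(a>lo/1e3)&(a<hi/1e3)&(abs(b)<.010); print(lo,np.nanmedian(Q[k,2]).round(4),k.sum())
hole=P[:,:, :]
for f,n in((P,'w'),(P2,'s')):
    z=f[...,2]; k=(z>.065)&(z<.072)&(abs(f[...,0]-.575)<.01)&(abs(f[...,1])<.01); print(n,k.sum(),np.nanmean(f[k],0))
```

```text
t 37.1 pos [ 0.578  -0.0318  0.0347] yaw 3.88 zax [ 0.0026 -0.0038 -1.    ] F [-3.8  1.1 11.8] open -0.02 q6 -0.29
sum 3.1382 q [-0.2287  0.3171  1.9364 -0.004   0.8847 -0.2939] dq [-0.002 -0.003  0.005  0.005 -0.003 -0.005]
t 37.2 pos [ 0.5781 -0.0317  0.0347] yaw 3.88 zax [ 0.0029 -0.0038 -1.    ] F [-5.   1.1 11.5] open 0.01 q6 -0.29
sum 3.1379 q [-0.2287  0.317   1.9365 -0.0039  0.8843 -0.2939] dq [ 0.001  0.     0.002 -0.002 -0.002  0.   ]
8 0.0369 1396
20 0.0377 1899
35 0.0385 2107
50 0.0393 2351
65 0.0401 2172
80 nan 0
w 372 [ 0.5748627  -0.00112984  0.06766636]
s 6 [0.57619256 0.00276039 0.06758175]
  return np.nanmean(a, axis, out=out, keepdims=keepdims)
```

View pics/w31.png

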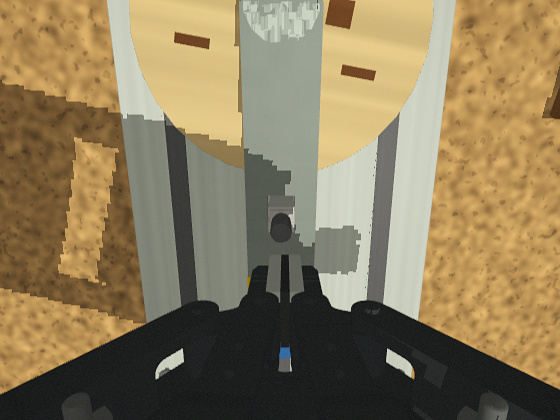

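View pics/s31.png

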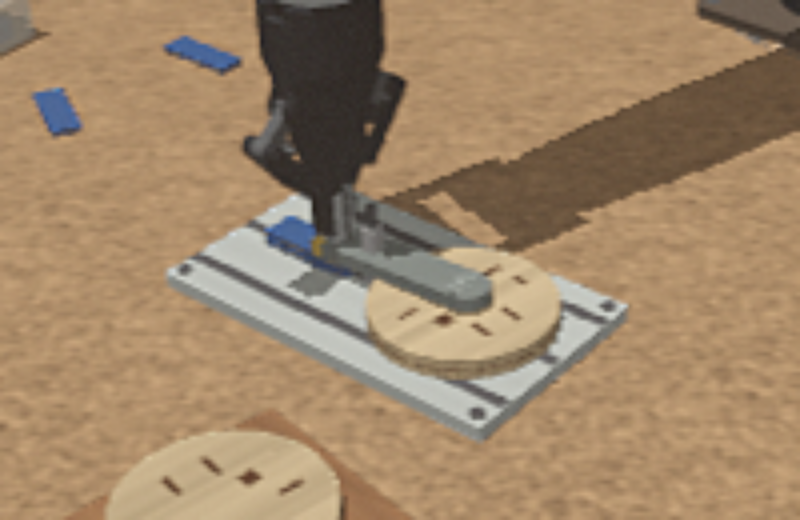

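Request:
send_rows:
  motion: [-0.1, 0, 0.4, 0, 0]

```text
time: 37.3
eef_pos: [0.5781, -0.0318, 0.0345]
tcp_rot: [0.999, 0.034, 0.002, 0.002]
contact_force: [-8.3, 1.4, 22.1]
opening: -0.003
```

Run:
```python
from h import *
jp()
for i in range(3):
    im,P=cloud('wrist'); s=ctrl.get_state(); print(s['contact_force'].round(1),s['eef_pos'].round(4))
Q=P.reshape(-1,3); u=np.array([-.0668,.9978,0]); o=np.array([.5748,-.0017,0])
a=(Q-o)@u; b=(Q-o)@np.array([.9978,.0668,0])
for bb in (-.010,0,.010):
  print([np.nanmedian(Q[(abs(a-x)<.006)&(abs(b-bb)<.003),2]).round(4) for x in (.02,.04,.06)])
```

```text
t 37.3 pos [ 0.5781 -0.0318  0.0345] yaw 3.89 zax [ 0.0031 -0.0035 -1.    ] F [-8.3  1.4 22.1] open -0.02 q6 -0.29
sum 3.1377 q [-0.2289  0.3174  1.9365 -0.0035  0.8838 -0.2945] dq [-0.002  0.003 -0.002  0.007 -0.002 -0.008]
[-6.   1.8 16. ] [ 0.5781 -0.0317  0.0346]
[-8.2  0.9 16.7] [ 0.5781 -0.0318  0.0346]
[-6.7  2.4 18. ] [ 0.5781 -0.0318  0.0346]
[np.float64(0.0373), np.float64(0.0384), np.float64(0.0395)]
[np.float64(0.0373), np.float64(0.0384), np.float64(0.0395)]
[np.float64(0.0371), np.float64(0.0383), np.float64(0.0394)]
```

```bash
python3 -c "
from h import *
print(workorder.sign_off()); pose()"
```

```text
the job is handed in; nothing more can be done
None
the job is handed in; nothing more can be done
```

I clamped the disc and handed the job in at about 37.5 s of the 72 s allowed. At hand-in, the fingers were still pressing the strap's heel. No verdict is reported, so the readings below are my own last checks.

**What I did**
- **Strap:** I lowered it by its square hole onto the stud, nose over the disc, and let go. It lay level, with its top at 37 mm at both ends.
- **Packers:** I slid two under the heel and let go of each. The plate holds the thin 15 mm disc, so the stack top measured 24 mm under a 27 mm strap. That left a 3 mm gap, too small for another 6 mm packer.
- **Press:** I pressed the heel down with the shut fingers.

**Last checks**
- **Force:** a steady 16–18 N downwards, with a sideways force of 6–8 N that I did not manage to remove.
- **Tilt:** the strap slopes about 3.1° along its length (limit 5°), with no real sideways roll. That slope matches the heel resting on the packers.
- **Not measured directly:** I had no separate reading of the strap's force on the packers or on the disc. I inferred both from the total force, the slope and the geometry.
- **Surroundings:** I saw no shift of the plate's disc in the pictures, and never worked near the other disc, pot, tape or screwdriver. I did not re-measure any of their positions at the end.

**Disagreements**
- The top and wrist cameras differed by about 2 mm on the stud's position. I used the wrist camera's values, and the strap seated with them.
- The tool tilted by up to about 3° during the moves; I brought it back to nearly vertical before pressing.

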